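# Pack a gift crate and raise its handle

## Task

Pack the gift crate for a customer: stand the two biscuit cartons that wait beside it (not the pair on display at the back of the counter), the honey jar and the jam jar upright on its floor so that all four fit in side by side, setting the glass jars down gently, never dropping them. When all four are in, swing the crate's carrying handle up until it stands upright over the gifts and let go. Do not let any of the four topple, and leave the other things on the counter where they are.

Things in the scene. Friction and masses are not known exactly. Their poses are not given: they have to be found in the camera images.
- crate: Open wooden gift crate, fixed to the counter. Inside 118 (its x) x 138 (its y) mm clear; walls 5 mm, corner battens 4 mm more on the x sides; floor 6 mm thick, rim 60 mm above the counter. Origin: centre of the underside; z up, x towards the side on which the handle lies (away from the robot). The handle's steel arms run outside the end walls, 85 mm to -y and +y of its middle.
- crate_in (a point): Centre of the crate's inner floor, 6 mm above its underside; axes as the crate's.
- handle (a joint): Carrying handle of the crate, a bail on two pivots in the end walls, 45 mm above the counter over the crate's middle (x = 0). 0: lies level, sticking out 104 mm towards the crate's +x; grows as it swings up; 1.57: stands upright, its grip 149 mm above the counter; stop at 1.65 rad. Stiff pivots: it stays where it is left, about 2 N at the grip move it.
- handle_grip (a point): Middle of the handle's dark wooden grip sleeve (16 mm thick, 90 mm long along the crate's y, turns freely about its own length), 104 mm from the pivot line. When the handle lies level the sleeve is 45 mm above the counter, 27 mm clear of the crate's wall.
- oat_carton: Blue-green upright biscuit carton, 42 (its x) x 62 (its y) x 110 mm, 140 g. Origin: centre of the underside, z up.
- fig_carton: Red-brown upright biscuit carton, 42 (its x) x 62 (its y) x 110 mm, 140 g. Origin: centre of the underside, z up.
- honey_jar: Glass honey jar with a red lid: body 60 mm across, lid 65 mm across (88 to 99 mm up), 100 mm high, 440 g. Origin: centre of the underside, z up.
- jam_jar: Glass jam jar with a green lid: body 60 mm across, lid 57 mm across (75 to 86 mm up), 86 mm high, 360 g. Origin: centre of the underside, z up.
- service_bell: Bystander: counter bell, 80 mm across, 60 mm high. Origin: centre of the underside.
- marker: Bystander: black and red marker lying on the counter, 128 mm long, 18 mm thick. Origin: centre of the underside.
- scissors: Bystander: scissors lying on the counter, 209 mm long, 10 mm thick. Origin: centre of the underside.
Things that resemble listed ones, but are neither listed nor needed, are in the scene too. What is shaped like the honey_jar but purple is not meant.

How it is judged (in metres and radians):
On the way:
1. all four gifts stand upright on the crate's floor while the handle is still down (x of oat_carton in the frame of crate_in between -0.059 and 0.059 m and y of oat_carton in the frame of crate_in between -0.069 and 0.069 m and z of oat_carton in the frame of crate_in between -0.005 and 0.006 m and angle between each of oat_carton, fig_carton, honey_jar, jam_jar's own z axis and vertical below 0.1 rad and x of fig_carton in the frame of crate_in between -0.059 and 0.059 m and y of fig_carton in the frame of crate_in between -0.069 and 0.069 m and z of fig_carton in the frame of crate_in between -0.005 and 0.006 m and x of honey_jar in the frame of crate_in between -0.059 and 0.059 m and y of honey_jar in the frame of crate_in between -0.069 and 0.069 m and z of honey_jar in the frame of crate_in between -0.005 and 0.006 m and x of jam_jar in the frame of crate_in between -0.059 and 0.059 m and y of jam_jar in the frame of crate_in between -0.069 and 0.069 m and z of jam_jar in the frame of crate_in between -0.005 and 0.006 m and value of joint handle below 0.6 rad), for 0.2 s.
At the end, for the whole second after the job is handed in: Both cartons and both jars stand upright (within 0.1 rad) on the crate's floor (undersides within 6 mm of it, centres inside its walls), at rest; the handle stands up, joint above 1.4 rad, at rest (x of oat_carton in the frame of crate_in between -0.059 and 0.059 m and y of oat_carton in the frame of crate_in between -0.069 and 0.069 m and z of oat_carton in the frame of crate_in between -0.005 and 0.006 m and angle between each of oat_carton, fig_carton, honey_jar, jam_jar's own z axis and vertical below 0.1 rad and x of fig_carton in the frame of crate_in between -0.059 and 0.059 m and y of fig_carton in the frame of crate_in between -0.069 and 0.069 m and z of fig_carton in the frame of crate_in between -0.005 and 0.006 m and x of honey_jar in the frame of crate_in between -0.059 and 0.059 m and y of honey_jar in the frame of crate_in between -0.069 and 0.069 m and z of honey_jar in the frame of crate_in between -0.005 and 0.006 m and x of jam_jar in the frame of crate_in between -0.059 and 0.059 m and y of jam_jar in the frame of crate_in between -0.069 and 0.069 m and z of jam_jar in the frame of crate_in between -0.005 and 0.006 m and linear speed of each of oat_carton, fig_carton, honey_jar, jam_jar below 0.03 m/s and value of joint handle above 1.4 rad and velocity of joint handle between -0.1 and 0.1 rad/s); the robot touches nothing.
It fails at once if the honey jar is dropped into the crate (faster than 0.7 m/s within 15 mm of its floor) (z of honey_jar in the frame of crate_in below 0.015 m and horizontal distance between honey_jar and crate_in below 0.07 m and linear speed of honey_jar above 0.7 m/s).
It fails at once if the jam jar is dropped into the crate (faster than 0.7 m/s within 15 mm of its floor) (z of jam_jar in the frame of crate_in below 0.015 m and horizontal distance between jam_jar and crate_in below 0.07 m and linear speed of jam_jar above 0.7 m/s).
It fails at once if one of the four gifts topples (leans more than 0.6 rad) (angle between any of oat_carton, fig_carton, honey_jar, jam_jar's own z axis and vertical above 0.6 rad).
It fails at once if a bystander is moved by more than 30 mm (distance of any of service_bell, marker, scissors from where it was at the start of the episode above 0.03 m).
It also fails if it takes over 72 s, if anything falls off the work surface, if the arm or the gripper's body presses on something with over 40 N, if the wrist force passes 120 N, or if a joint passes its speed limit or range.

## Robot

A 6-joint arm with a two-finger parallel gripper is mounted at the origin on a cart in front of the work surface, level with it; the furniture and walls round the work are solid. World frame = base frame: x ahead of the robot, y to its left, z up, the work surface at z = 0. Lengths are in mm, angles in rad, forces in N, time in s.
With the tool pointing down it reaches from about 350 to 875 mm from the base axis. Payload 4.2 kg.
Tool frame: the origin (TCP) lies at the very end of the fingers, on their centre line; the grasp point (between the pads) lies 19 mm behind it (arm.pinch_z is the distance from the TCP to the grasp point, in mm); x points along the fingers, y is the direction in which the jaws open and shut, and the axes are right-handed (so a half turn about x gives the same grasp; the last joint's range is limited). The gripper opens to 85 mm and grips with 20 to 120 N. Pads are 22 mm wide; open, the fingers measure 114 mm over their backs; the gripper's body (76 mm by 85 mm) begins 54 mm behind the grasp point. The pads swing forward as they close: fully open they stand 13 mm farther back than shut.
Start: joints at [-0.842, 0.385, 0.008, 0, -1.194, -0.259], TCP at [282.954, -557.258, 231.312] pointing down, gripper open.
Joint ranges: [-3.14, 3.14], [-1.21, 2.06], [-1.07, 1.41], [-3.16, 2.05], [-2.99, -0.16], [-3.1, 3.1]. Speed limits (rad/s): [2.79, 2.79, 3.14, 3.14, 3.14, 3.14].

## Interface

Orientations are given as a unit quaternion [x, y, z, w].
In Python, from bench import arm gives the robot as it stands.
- The arm moves only by the tool drive_tool, never from a script. Its argument "motion" is a list of rows, each a list of 4 numbers: the shift along the tool's x, y, z in mm, then the turn about the tool's x in degrees. In form: [[dx, dy, dz, spin], ...]. A call has 1 to 10 rows; each row shifts and turns the commanded pose from where the row before left it, along the tool's axes as they then stand; what a row does not reach is not made up. A row lasts 1/12 s, in which the tool goes at most 41.7 mm and 7.16 degrees, less where a joint would pass 70% of its speed; a pose out of reach is approached as far as the arm can. A call with a gripper value outside its range is refused whole. "grip" is the finger opening in mm, from 0 to 85.4, set as the call begins (left out, the last holds). The fingers move at their own pace and stop on an object; the grip force is fixed at half the most. Time passes only in rows, so rows that do not move let the fingers close. It gives the time, the measured TCP pose, the force and the opening at its end, in the units of the state.
- arm.read_state(): the state, without advancing time (a new reading comes with each control period).
- arm.get_image(name): name is "scene" or "top" or "wrist"; returns the picture (400x640x3 uint8, red, green, blue); there is no depth.
- arm.calibration(name): a dict with "K" (3x3 intrinsics, pixels), "distortion" ([k1, k2, p1, p2, k3] as OpenCV has them; the pictures are not rectified), "eye" and "attitude" of the camera in the world; the wrist camera has in their place "T_tool_cam" (4x4, takes a point from camera to tool coordinates, whose origin is the TCP and whose axes are the tool frame's). Camera axes: x right, y up, looking along -z (the intrinsics and any distortion apply to the point x, -y, -z); pixel columns grow to the right and rows downward; lengths in mm; the calibration is good to about 2 mm. A picture is of the moment at which its call begins: read the wrist's pose just before it. calibration takes no time and is no camera call.
- arm.job_done(): hands the job in, once; it reports no verdict.
The state is a dict: "clock": time; "joints": joint angles; "joint_vel": joint speeds; "joint_efforts": joint torques, N m; "position": TCP position; "ee_rot": TCP orientation; "contact_force": force on the tool from outside, world axes, zero at the start; "wrist_torque": the same for the moment, N m; "gripper_width": finger opening in mm.
Only numpy, scipy, OpenCV 4.12 (cv2) and the standard library are available. Lean on these libraries where they do the work, as an engineer would, in place of code of your own. Each camera call takes 0.05 s, during which the arm holds its last target. There are 200 camera calls.

## Working session

There is one attempt and no reset: what is moved stays moved. The work goes in short steps, Python scripts to look and compute and a tool call to move; the robot and the scene stay as the last step left them, time stands still between calls to the robot, and variables do not carry over. Pictures are saved under pics/ and viewed, about 8 in all and at most 12, crops included, and the job is handed in when it is done.

Besides the shell and the picture viewer there is one more tool, called after "Request:" by a JSON object that holds its "name" and its "arguments", one argument or row to a line. drive_tool: Moves the arm, as the interface text tells. Its arguments: {"type":"object","properties":{"motion":{"type":"array"},"grip":{"type":"number"}},"required":["motion"]}

```bash
ls; mkdir -p pics; cat > h.py <<'E'
import numpy as np, cv2
from scipy.spatial.transform import Rotation as R
from bench import arm
def snap(n,f):
    im=arm.get_image(n); cv2.imwrite('pics/'+f,im[:,:,::-1]); return im
E
python3 - <<'E'
from h import *
s=arm.read_state()
for n in ('scene','top','wrist'):
    c=arm.calibration(n); print(n,{k:np.round(np.array(v),4).tolist() for k,v in c.items()})
a=snap('scene','s1.png'); b=snap('top','t1.png')
cv2.imwrite('pics/st1.png',np.vstack([a,b])[:,:,::-1])
print(s)
E
```

```text
pics
scene {'K': [[450.7391, 0.0, 320.873], [0.0, 450.7391, 194.6903], [0.0, 0.0, 1.0]], 'distortion': [-0.1196, 0.0, 0.0, 0.0, 0.0], 'eye': [-454.4508, -537.6938, 825.3213], 'attitude': [0.4081, -0.2394, -0.4501, 0.7573]}
top {'K': [[474.8482, 0.0, 321.2321], [0.0, 474.8482, 197.7067], [0.0, 0.0, 1.0]], 'distortion': [-0.1247, 0.0, 0.0, 0.0, 0.0], 'eye': [401.5957, 2.2965, 1330.9343], 'attitude': [-0.0255, 0.0298, 0.7094, -0.7037]}
wrist {'K': [[331.1816, 0.0, 322.2877], [0.0, 331.1816, 196.6935], [0.0, 0.0, 1.0]], 'distortion': [-0.0622, 0.0, 0.0, 0.0, 0.0], 'T_tool_cam': [[0.0001, 0.2894, -0.9572, -141.4907], [1.0, 0.0001, 0.0002, 0.486], [0.0001, -0.9572, -0.2894, -73.3579], [0.0, 0.0, 0.0, 1.0]]}
{'clock': 0.0, 'joints': array([-8.42423978e-01,  3.85551569e-01,  6.58226031e-03, -5.29628809e-04,
       -1.19402264e+00, -2.58615825e-01]), 'joint_vel': array([0.00118282, 0.00042108, 0.00010128, 0.00015949, 0.0003654 ,
       0.00086692]), 'joint_efforts': array([ 4.17327033e-05, -3.92293775e+01,  1.88397807e+01,  4.18609321e+00,
       -4.60784388e-03,  5.30092706e-06]), 'position': array([ 282.66641951, -556.73764807,  230.20302357]), 'ee_rot': array([-0.16372775,  0.68792161,  0.16525994,  0.68749272]), 'contact_force': array([-0.29242237,  0.75615443,  0.07478464]), 'wrist_torque': array([-0.00266574, -0.05910039,  0.04080032]), 'gripper_width': 85.37157135909953}
```

```bash
python3 -c "
import cv2
a=cv2.imread('pics/t1.png');cv2.imwrite('pics/t1b.png',cv2.resize(a,(800,500)))
a=cv2.imread('pics/s1.png');cv2.imwrite('pics/s1b.png',cv2.resize(a,(800,500)))"
```

```text
(no output)
```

View pics/t1b.png

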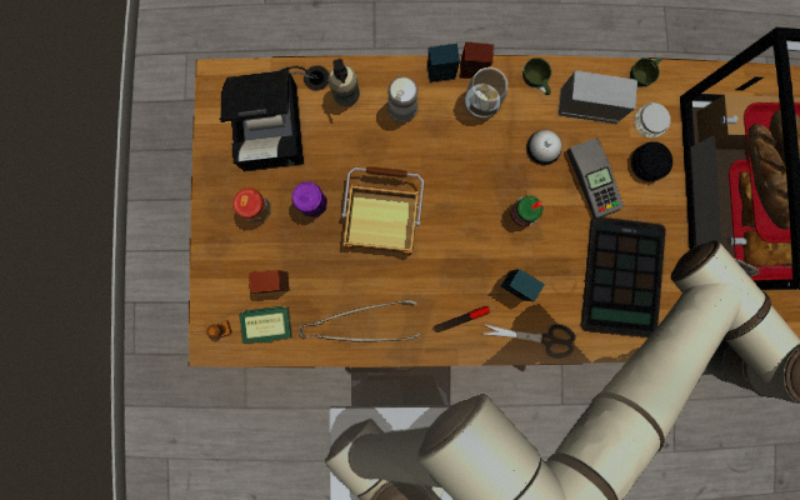

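View pics/s1b.png

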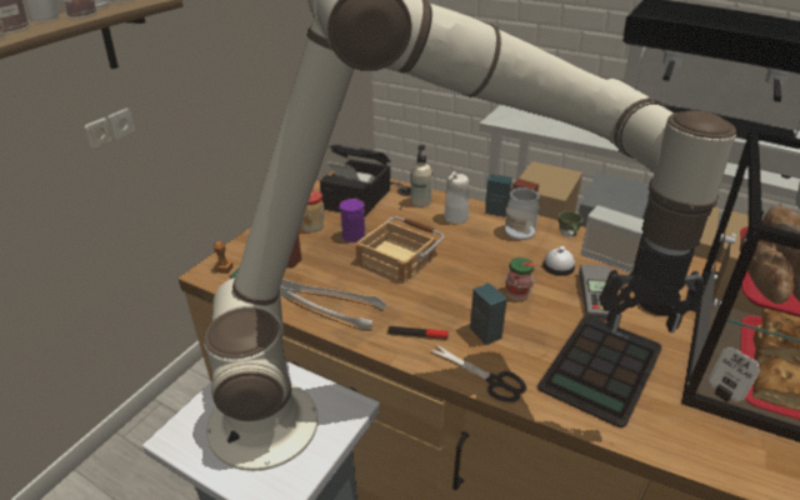

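The top view (800-px scale) shows the crate at (380,218) with its handle at (387,172). There are two red-brown cartons, (267,282) and (478,60), and two blue-green ones, (523,285) and (443,62). The pair at y≈60 is the display at the back, so the front ones are meant. The honey jar is the red lid at (250,205), not the purple one at (309,197). The jam jar is at (530,208). Next I'll measure these and confirm the choice in one enlarged crop.

```bash
cat >> h.py <<'E'
def ray(n,uv,T=None):
    c=arm.calibration(n); K=np.array(c['K']); d=np.array(c['distortion'])
    p=cv2.undistortPoints(np.array(uv,float).reshape(-1,1,2),K,d)[:,0]
    v=np.c_[p[:,0],-p[:,1],-np.ones(len(p))]
    if n=='wrist':
        M=T@np.array(c['T_tool_cam']); return M[:3,3],v@M[:3,:3].T
    return np.array(c['eye']),v@R.from_quat(c['attitude']).as_matrix().T
def toz(n,uv,z,T=None):
    e,v=ray(n,uv,T); return (e+v*((z-e[2])/v[:,2])[:,None])[:,:2]
def pose():
    s=arm.read_state(); T=np.eye(4); T[:3,:3]=R.from_quat(s['ee_rot']).as_matrix(); T[:3,3]=s['position']; return T
def blobs(im,lo,hi,amin=30):
    h=cv2.cvtColor(im,cv2.COLOR_RGB2HSV); m=cv2.inRange(h,np.array(lo),np.array(hi))
    cs=cv2.findContours(m,cv2.RETR_EXTERNAL,cv2.CHAIN_APPROX_NONE)[0]
    return [c for c in cs if cv2.contourArea(c)>amin]
E
python3 - <<'E'
from h import *
im=cv2.imread('pics/t1.png')[:,:,::-1]
h=cv2.cvtColor(im,cv2.COLOR_RGB2HSV)
def P(x,y): return (int(x/1.25),int(y/1.25))
for n,p in dict(oat=(520,280),oatside=(523,296),fig=(262,282),figside=(284,283),honey=(250,203),jam=(528,206),floor=(380,220),grip=(387,172),rim=(380,252)).items():
    x,y=P(*p); print(n,h[y,x])
# crop mosaics
def crop(x,y,r=40,s=6.5):
    x,y=P(x,y); return cv2.resize(im[y-r:y+r,x-r:x+r],(266,266),interpolation=cv2.INTER_CUBIC)
m=np.vstack([np.hstack([crop(523,285,25),crop(267,282,25),crop(380,210,45)]),np.hstack([crop(250,205,25),crop(530,208,25),crop(460,60,25)])])
cv2.imwrite('pics/crop1.png',m[:,:,::-1])
E
```

```text
oat [ 92 121  63]
oatside [110 153   5]
fig [  8 204 111]
figside [ 11 193  45]
honey [  3 193 173]
jam [ 66 158  87]
floor [ 28 107 184]
grip [ 11 201  89]
rim [ 16 175  64]
```

View pics/crop1.png

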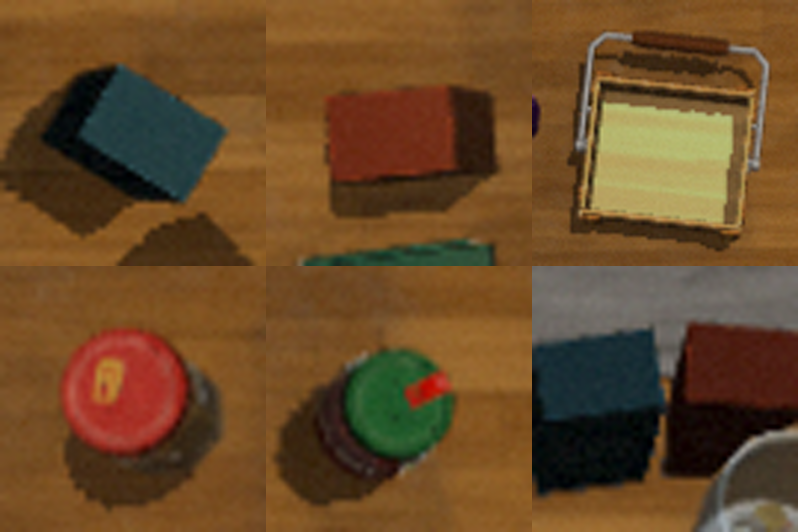

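Crop: the front oat carton (rotated about 30°), the front fig carton, the honey jar (red lid), and the jam jar (green lid with a red tag) are confirmed. The crate is slightly rotated, with rim corners near crop (598,76), (757,90), (740,240) and (580,213).

```bash
python3 - <<'E'
from h import *
im=cv2.imread('pics/t1.png')[:,:,::-1]
def near(bs,p): return min(bs,key=lambda c:np.linalg.norm(c[:,0].mean(0)-np.array(p)/1.25))
def rect(name,lo,hi,p,z):
    c=near(blobs(im,lo,hi),p); w=toz('top',c[:,0],z).astype(np.float32)
    r=cv2.minAreaRect(w); print(name,np.round(r[0],1),np.round(r[1],1),round(r[2],1),cv2.boundingRect(c))
rect('oat',(80,60,35),(105,255,255),(523,285),110)
rect('fig',(0,150,80),(12,255,255),(267,282),110)
rect('grip',(0,150,50),(12,255,140),(387,172),47)
for n,lo,hi,p,z in(('honey',(0,150,110),(9,255,255),(250,205),99),('jam',(45,80,50),(80,255,255),(528,208),86)):
    c=near(blobs(im,lo,hi),p); w=toz('top',c[:,0],z).astype(np.float32); print(n,cv2.minEnclosingCircle(w))
o=np.array([259,123])
c=o+np.array([[66,76],[225,90],[208,240],[48,213]])/2.956
w=toz('top',c,60); print(np.round(w,1)); print('ctr',w.mean(0),[np.linalg.norm(w[i]-w[i-1]) for i in range(4)])
for a,b in((0,1),(3,2),(3,0),(2,1)): d=w[b]-w[a]; print(np.degrees(np.arctan2(d[1],d[0])))
f=near(blobs(im,(22,60,110),(34,200,255)),(380,218)); r=cv2.minAreaRect(toz('top',f[:,0],6).astype(np.float32));print('floor',r)
g=toz('top',o+np.array([[102,38],[196,50]])/2.956,47); print('grip',g,g.mean(0))
E
```

```text
oat [ 417.6 -262.6] [61.2 40.6] 58.5 (408, 216, 27, 25)
fig [430.  279.4] [41.9 62.6] 4.4 (199, 216, 25, 18)
grip [668.4  27.8] [86.4 13.5] 84.0 (293, 134, 32, 8)
honey ((595.7012329101562, 320.0870361328125), 31.460634231567383)
jam ((580.3857421875, -278.8119201660156), 27.02125358581543)
[[635.3 101.2]
 [621.1 -44.5]
 [483.5 -27.5]
 [509.3 117.7]]
ctr [562.29736585  36.74198025] [np.float64(127.05768761873613), np.float64(146.37580734631422), np.float64(138.58951334338974), np.float64(147.48478511275863)]
-95.55875358562804
-100.05265817229206
-7.450112196045208
-7.021556325939398
floor ((563.4352416992188, 45.05229568481445), (127.42951202392578, 103.64893341064453), 83.18522644042969)
grip [[673.1645402   68.78545003]
 [661.13109389 -18.4402781 ]] [667.14781705  25.17258596]
```

```bash
cat >> h.py <<'E'
def go(x,y,z,yaw=None):
    """how far: spin (deg) to get tool y to yaw mod 180, then shift in spun tool axes"""
    T=pose(); A=T[:3,:3]; yw=np.degrees(np.arctan2(A[1,1],A[0,1])); sp=0
    if yaw is not None:
        d=(yaw-yw+90)%180-90; sp=-d   # tool x is down
    B=A@R.from_rotvec([np.radians(sp),0,0]).as_matrix()
    print('pos',np.round(T[:3,3],1),'yaw',round(yw,1),'tilt',np.round(A[:,0],3),'spin',round(sp,1),'shift',np.round(B.T@(np.array([x,y,z])-T[:3,3]),1))
E
python3 - <<'E'
from h import *
go(563,38,260,-7)
go(580,-279,200,-7)
E
```

```text
pos [ 282.7 -556.8  230.3] yaw 116.9 tilt [-0.001  0.002 -1.   ] spin -56.1 shift [ -28.9 -205.7  624.6]
pos [ 282.7 -556.8  230.3] yaw 116.9 tilt [-0.001  0.002 -1.   ] spin -56.1 shift [  30.5 -261.2  311.9]
```

Request:
{"name": "drive_tool", "arguments": {
  "motion": [
    [-3,0,0,-7],
    [-3,0,0,-7],
    [-3,0,0,-7],
    [-3,0,0,-7],
    [-3,0,0,-7],
    [-3,0,0,-7],
    [-3,0,0,-7],
    [-3,0,0,-7]
  ]
}}

```text
clock: 0.77
position: [282.8, -557.0, 254.8]
ee_rot: [-0.469, 0.528, 0.47, 0.529]
contact_force: [0.8, 0.1, 0.5]
gripper_width: 85.3
```

Request:
{"name": "drive_tool", "arguments": {
  "motion": [
    [0,-13,39,0],
    [0,-13,39,0],
    [0,-13,39,0],
    [0,-13,39,0],
    [0,-13,39,0],
    [0,-13,39,0],
    [0,-13,39,0],
    [0,-13,39,0]
  ]
}}

```text
clock: 1.43
position: [424.8, -258.5, 255.1]
ee_rot: [-0.468, 0.53, 0.468, 0.53]
contact_force: [0.7, -1.2, 0.9]
gripper_width: 85.6
```

Request:
{"name": "drive_tool", "arguments": {
  "motion": [
    [0,-13,39,0],
    [0,-13,39,0],
    [0,-13,39,0],
    [0,-13,39,0],
    [0,-13,39,0],
    [0,-13,39,0],
    [0,-13,39,0],
    [0,0,0,0],
    [0,0,0,0]
  ]
}}

```text
clock: 2.18
position: [548.9, 1.3, 254.3]
ee_rot: [-0.469, 0.53, 0.469, 0.529]
contact_force: [-1.6, -0.3, -1.2]
gripper_width: 85.7
```

```bash
python3 - <<'E'
from h import *
s=arm.read_state();print(s['clock'],s['joints'].round(2),s['contact_force'])
T=pose();np.save('Tw1.npy',T);im=snap('wrist','w1.png')
cv2.imwrite('pics/w1b.png',cv2.resize(im,(800,500),interpolation=cv2.INTER_CUBIC)[:,:,::-1])
go(563,38,260,-7)
E
```

```text
2.1833 [ 0.3   0.24 -0.14 -0.   -1.19 -0.42] [-1.63809676 -0.3073679  -1.15864252]
pos [548.4  -0.  254.5] yaw 173.0 tilt [-0.002 -0.    -1.   ] spin 0.0 shift [-5.5 -9.9 39.5]
```

View pics/w1b.png

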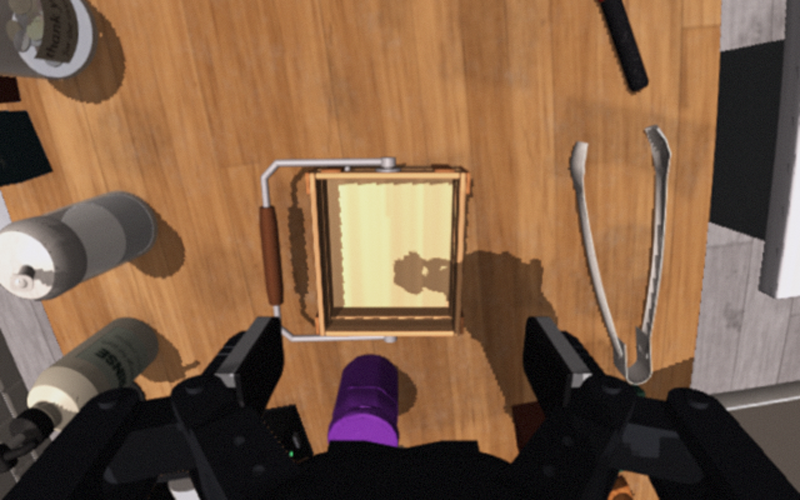

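Wrist view: the crate rim spans about (308–468, 170–335). The pivots are near (389,162) and (390,340), and the grip is at (270,255). I'll enlarge it to read the corners.

```bash
python3 - <<'E'
from h import *
im=cv2.imread('pics/w1.png')
c=im[115:285,195:395]; cv2.imwrite('pics/w1c.png',cv2.resize(c,(700,595),interpolation=cv2.INTER_CUBIC))
E
```

```text
(no output)
```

View pics/w1c.png

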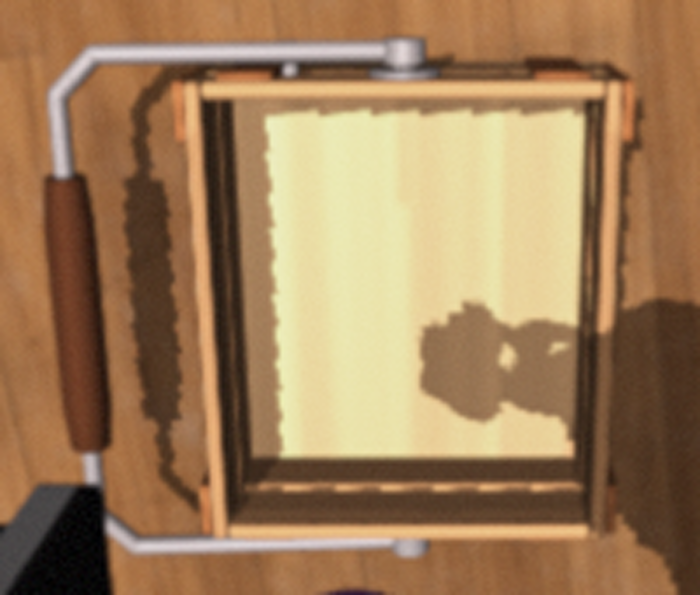

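The crop shows the rim's outer corners at about (186,83), (622,80), (608,537) and (215,537), with the pivots at (404,52) and (410,547).

```bash
python3 - <<'E'
from h import *
T=np.load('Tw1.npy')
f=lambda p:np.array(p)/3.5+[195-0.4,115-0.4]
w=toz('wrist',f([[186,83],[622,80],[608,537],[215,537]]),60,T); print(w.round(1),'ctr',w.mean(0),[np.linalg.norm(w[i]-w[i-1]).round(1) for i in range(4)])
for a,b in((1,0),(2,3),(0,3),(1,2)): d=w[b]-w[a]; print(np.degrees(np.arctan2(d[1],d[0])).round(1))
p=toz('wrist',f([[404,52],[410,547]]),45,T); d=p[1]-p[0]; print('piv',p.round(1),p.mean(0),np.linalg.norm(d),np.degrees(np.arctan2(d[1],d[0])))
g=toz('wrist',f([[66,180],[93,450],[78,315]]),45,T); print('grip',g.round(1))
E
```

```text
[[619.4 -40.9]
 [494.5 -26.6]
 [510.3 119.8]
 [637.2 104.5]] ctr [565.34307586  39.1843176 ] [np.float64(146.4), np.float64(125.8), np.float64(147.1), np.float64(127.8)]
-6.6
-6.9
83.0
83.9
piv [[556.5 -40.6]
 [576.1 123.9]] [566.31878176  41.62192684] 165.63046046013417 83.19193214866714
grip [[665.5 -14.9]
 [676.2  75.7]
 [671.   28.8]]
```

Request:
{"name": "drive_tool", "arguments": {
  "motion": [
    [10,-9,-39,0],
    [10,-9,-39,0],
    [10,-9,-39,0],
    [10,-9,-39,0],
    [14,-9,-37,0],
    [14,-9,-37,0],
    [14,-11,-36,0],
    [14,0,-8,0],
    [0,0,0,0],
    [0,0,0,0]
  ]
}}

```text
clock: 3.07
position: [577.5, -282.1, 158.3]
ee_rot: [-0.466, 0.531, 0.468, 0.53]
contact_force: [-0.4, 1.5, 1.1]
gripper_width: 85.2
```

```bash
python3 - <<'E'
from h import *
T=pose();im=snap('wrist','w2.png')
bs=blobs(im,(40,70,40),(85,255,255),300)
for c in bs:
    w=toz('wrist',c[:,0],86,T).astype(np.float32); print(cv2.minEnclosingCircle(w),cv2.boundingRect(c))
go(580.4,-278.8,58)
E
```

```text
((582.1372680664062, -280.82373046875), 28.119922637939453) (277, 171, 79, 78)
pos [ 578.6 -281.3  159.7] yaw 172.8 tilt [-0. -0. -1.] spin 0 shift [101.7  -1.5   2.7]
```

Request:
{"name": "drive_tool", "arguments": {
  "motion": [
    [30,-3,0,0],
    [30,0,0,0],
    [25,0,0,0],
    [15,0,0,0],
    [4,0,0,0],
    [0,0,0,0]
  ]
}}

```text
clock: 3.62
position: [582.4, -280.1, 55.6]
ee_rot: [-0.469, 0.53, 0.469, 0.529]
contact_force: [0.7, -0.1, 0.0]
gripper_width: 85.5
```

Request:
{"name": "drive_tool", "arguments": {
  "motion": [
    [0,0,0,0],
    [0,0,0,0],
    [0,0,0,0],
    [0,0,0,0],
    [0,0,0,0],
    [0,0,0,0]
  ],
  "grip": 40
}}

```text
clock: 4.12
position: [583.1, -281.3, 58.0]
ee_rot: [-0.469, 0.529, 0.467, 0.53]
contact_force: [-1.0, 2.2, 5.4]
gripper_width: 54.4
```

Request:
{"name": "drive_tool", "arguments": {
  "motion": [
    [-5,0,0,0],
    [-20,0,0,0],
    [-35,0,0,0],
    [-35,0,0,0],
    [0,0,0,0]
  ]
}}

```text
clock: 4.53
position: [586.6, -282.9, 159.2]
ee_rot: [-0.474, 0.527, 0.464, 0.532]
contact_force: [1.1, -0.6, -1.3]
gripper_width: 54.9
```

```bash
python3 - <<'E'
from h import *
go(587.7,2.1,150,-6.8)
s=arm.read_state();print(s['clock'],s['contact_force'],s['gripper_width'])
E
```

```text
pos [ 586.6 -282.9  159.2] yaw 173.0 tilt [ 0.015 -0.006 -1.   ] spin -0.2 shift [  7.6  32.8 283.1]
4.5333 [ 1.14305698 -0.60024014 -1.33733395] 54.93138840747008
```

```bash
python3 - <<'E'
from h import *
im=snap('wrist','w3.png'); s=snap('scene','s3.png')
a=cv2.resize(im[100:350,170:470],(480,400)); b=cv2.resize(s[120:320,340:500],(320,400))
cv2.imwrite('pics/w3c.png',np.hstack([a,b])[:,:,::-1]); print(arm.read_state()['contact_force'])
E
```

```text
[-0.38807065  0.12513644 -3.30824729]
```

View pics/w3c.png

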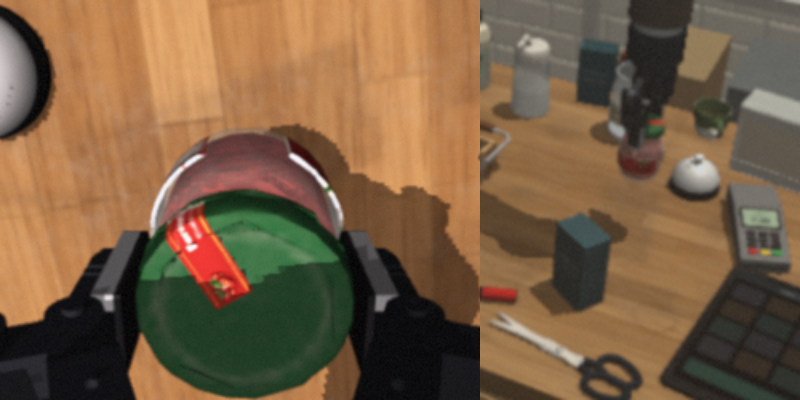

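The jam jar is held by its lid and shoulder, apparently upright. I'll check its offset in the jaws.

```bash
python3 - <<'E'
from h import *
T=pose();im=cv2.imread('pics/w3.png')[:,:,::-1]
for c in blobs(im,(40,70,25),(85,255,255),1500):
    for dz in(26,30):
        w=toz('wrist',c[:,0],T[2,3]+dz,T).astype(np.float32); k=cv2.minEnclosingCircle(w); print(k, T[:3,:3].T@(np.r_[k[0],0]-T[:3,3]))
go(587.7,2.1,150,-6.8); print(arm.read_state()['clock'])
E
```

```text
((583.2449340820312, -281.15966796875), 29.57111358642578) [ 1.52397749e+02  3.35484988e-01 -1.48080571e-01]
((582.895263671875, -283.66357421875), 28.546676635742188) [152.39667061   0.37259166  -2.6760121 ]
pos [ 583.  -281.   152.4] yaw 172.9 tilt [ 0.004 -0.    -1.   ] spin -0.3 shift [  2.4  28.8 281.7]
4.6333
```

Request:
{"name": "drive_tool", "arguments": {
  "motion": [
    [0,2,20,0],
    [0,4,38,0],
    [0,4,38,0],
    [0,4,40,0],
    [0,4,40,0],
    [0,4,38,0],
    [0,4,36,0],
    [0,3,24,0],
    [0,0,9,0],
    [0,0,0,0]
  ]
}}

```text
clock: 5.47
position: [587.5, 5.4, 148.6]
ee_rot: [-0.468, 0.53, 0.47, 0.528]
contact_force: [0.4, -0.5, -3.5]
gripper_width: 54.1
```

```bash
python3 - <<'E'
from h import *
go(587.7,2.1,63,-6.8)
T=pose();im=snap('wrist','w4.png')
c=max(blobs(im,(40,70,25),(85,255,255),1500),key=cv2.contourArea); w=toz('wrist',c[:,0],T[2,3]+29,T).astype(np.float32); print(cv2.minEnclosingCircle(w))
cv2.imwrite('pics/w4c.png',cv2.resize(im[80:400,120:520],(800,640))[:600,:,::-1])
E
```

```text
pos [587.5   5.4 148.6] yaw 173.1 tilt [-0.003 -0.    -1.   ] spin -0.1 shift [85.6 -0.9 -3.2]
((587.2362670898438, 3.7175581455230713), 28.965862274169922)
```

View pics/w4c.png

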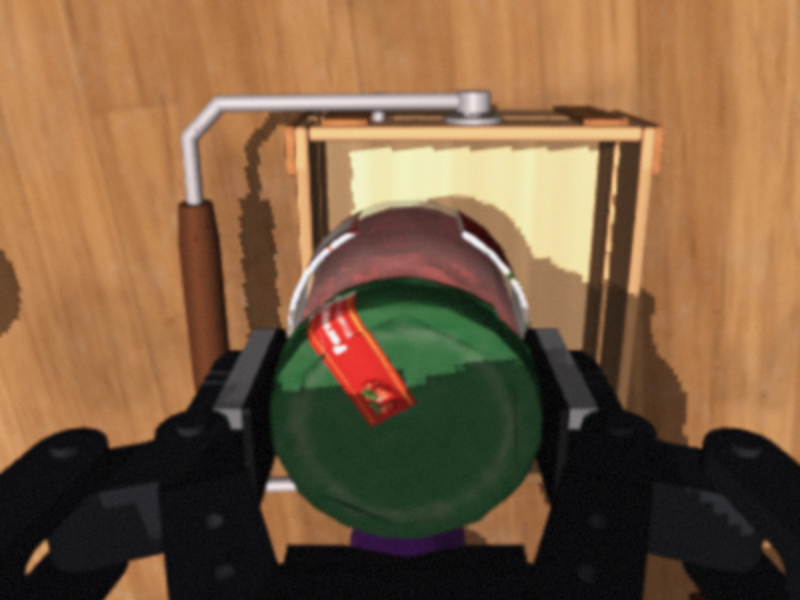

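The view shows the jar over the jam side of the crate, with the near rim corners at crop (297,130) and (655,128). I'll cross-check the crate position from those corners.

```bash
python3 - <<'E'
from h import *
w=toz('wrist',np.array([[297,128],[655,126],[480,98]])/2+[120,80],60,pose())
w[2]=toz('wrist',np.array([[475,100]])/2+[120,80],45,pose())
print(w.round(1),w[:2].mean(0), 'expect', [566-74*.118,40-74*.993],'piv', [566-83*.118,40-83*.993], arm.read_state()['clock'])
E
```

```text
[[619.2 -42. ]
 [495.  -27.7]
 [555.5 -42.5]] [557.08980263 -34.88934056] expect [557.268, -33.482] piv [556.206, -42.419] 5.5167
```

Request:
{"name": "drive_tool", "arguments": {
  "motion": [
    [10,0,-2,0],
    [20,0,0,0],
    [20,0,0,0],
    [15,0,0,0],
    [8,0,0,0],
    [3,0,0,0],
    [2,0,0,0],
    [0,0,0,0]
  ]
}}

```text
clock: 6.18
position: [588.5, 0.8, 72.4]
ee_rot: [-0.468, 0.53, 0.468, 0.53]
contact_force: [0.2, -0.2, -3.2]
gripper_width: 54.6
```

Request:
{"name": "drive_tool", "arguments": {
  "motion": [
    [2,0,0,0],
    [2,0,0,0],
    [2,0,0,0],
    [0,0,0,0],
    [0,0,0,0]
  ]
}}

```text
clock: 6.6
position: [588.1, 1.4, 66.4]
ee_rot: [-0.468, 0.53, 0.468, 0.53]
contact_force: [0.9, -0.3, -3.2]
gripper_width: 54.4
```

Request:
{"name": "drive_tool", "arguments": {
  "motion": [
    [1.5,0,0,0],
    [1.5,0,0,0],
    [1,0,0,0],
    [0,0,0,0]
  ]
}}

```text
clock: 6.93
position: [588.5, 1.5, 64.0]
ee_rot: [-0.469, 0.53, 0.468, 0.53]
contact_force: [-3.7, 1.1, 5.0]
gripper_width: 54.8
```

Request:
{"name": "drive_tool", "arguments": {
  "motion": [
    [1,0,0,0],
    [1,0,0,0],
    [0,0,0,0]
  ]
}}

```text
clock: 7.18
position: [588.5, 1.5, 63.9]
ee_rot: [-0.469, 0.529, 0.468, 0.53]
contact_force: [-6.4, 1.6, 16.1]
gripper_width: 54.6
```

Request:
{"name": "drive_tool", "arguments": {
  "motion": [
    [-1,0,0,0],
    [0,0,0,0],
    [0,0,0,0],
    [0,0,0,0],
    [-10,0,0,0],
    [-30,0,0,0],
    [-35,0,0,0],
    [-35,0,0,0]
  ],
  "grip": 85
}}

```text
clock: 7.85
position: [587.8, 1.1, 172.5]
ee_rot: [-0.468, 0.531, 0.468, 0.529]
contact_force: [1.3, 0.2, 0.5]
gripper_width: 85.1
```

Request:
{"name": "drive_tool", "arguments": {
  "motion": [
    [0,4,38,0],
    [0,4,40,0],
    [0,4,40,0],
    [0,4,40,0],
    [0,4,40,0],
    [0,4,40,0],
    [0,4,40,0],
    [0,3,39,0],
    [0,0,0,0],
    [0,0,0,0]
  ]
}}

```text
clock: 8.68
position: [596.1, 321.9, 170.9]
ee_rot: [-0.469, 0.529, 0.469, 0.529]
contact_force: [-0.9, 0.7, -0.4]
gripper_width: 84.7
```

```bash
python3 - <<'E'
from h import *
T=pose();im=snap('wrist','w5.png')
for c in blobs(im,(0,130,80),(9,255,255),1500)+blobs(im,(172,130,80),(180,255,255),1500):
    w=toz('wrist',c[:,0],99,T).astype(np.float32); print(cv2.minEnclosingCircle(w),cv2.boundingRect(c))
go(595.7,320.1,72,-6.8); s=arm.read_state();print(s['joints'].round(2),s['gripper_width'])
E
```

```text
((595.8814697265625, 318.93475341796875), 32.78886795043945) (276, 157, 93, 92)
((424.03741455078125, 281.6278381347656), 38.50010681152344) (543, 66, 64, 109)
pos [596.1 320.3 171.1] yaw 173.0 tilt [-0.001 -0.001 -1.   ] spin -0.2 shift [99.1  0.4 -0.2]
[ 0.73  0.51  0.06  0.   -1.12 -0.85] 84.97095030348673
```

Request:
{"name": "drive_tool", "arguments": {
  "motion": [
    [30,0,-2,0],
    [30,0,0,0],
    [25,0,0,0],
    [11,0,0,0],
    [3,0,0,0],
    [0,0,0,0]
  ]
}}

```text
clock: 9.23
position: [596.6, 316.8, 72.4]
ee_rot: [-0.468, 0.53, 0.468, 0.53]
contact_force: [-0.3, 0.5, -0.2]
gripper_width: 85.3
```

Request:
{"name": "drive_tool", "arguments": {
  "motion": [
    [0,0,0,0],
    [0,0,0,0],
    [0,0,0,0],
    [0,0,0,0],
    [0,0,0,0]
  ],
  "grip": 45
}}

```text
clock: 9.65
position: [597.4, 318.5, 75.2]
ee_rot: [-0.469, 0.528, 0.468, 0.531]
contact_force: [-0.5, -0.3, 6.7]
gripper_width: 62.4
```

Request:
{"name": "drive_tool", "arguments": {
  "motion": [
    [-5,0,0,0],
    [-20,0,0,0],
    [-35,0,0,0],
    [-40,0,0,0],
    [0,0,0,0],
    [0,0,0,0]
  ]
}}

```text
clock: 10.15
position: [596.9, 318.7, 175.1]
ee_rot: [-0.468, 0.528, 0.468, 0.532]
contact_force: [-0.9, -0.6, -5.0]
gripper_width: 62.2
```

```bash
python3 - <<'E'
from h import *
T=pose();im=snap('wrist','w6.png')
for c in blobs(im,(0,130,60),(9,255,255),3000):
    for dz in (25,27,29):
        w=toz('wrist',c[:,0],T[2,3]+dz,T).astype(np.float32); k=cv2.minEnclosingCircle(w); print(k,(T[:3,:3].T@(np.r_[k[0],0]-T[:3,3]))[1:])
go(595.8,71.2,172,-6.8); s=arm.read_state();print(s['contact_force'],s['gripper_width'])
E
```

```text
((596.7735595703125, 317.9258728027344), 33.01596450805664) [ 0.65731162 -1.62173887]
((596.6090087890625, 316.6817932128906), 32.447471618652344) [ 0.66695267 -2.87660259]
((596.444580078125, 315.43768310546875), 31.878957748413086) [ 0.67646882 -4.13148152]
((512.387451171875, 264.47119140625), 30.05052375793457) [ 77.79502068 -65.08736376]
((513.6760864257812, 264.1475524902344), 29.533052444458008) [ 76.47628753 -65.24939091]
((514.9647827148438, 263.82391357421875), 29.015594482421875) [ 75.15749381 -65.41141053]
pos [595.3 317.7 172. ] yaw 172.9 tilt [-0.002  0.001 -1.   ] spin -0.3 shift [-2.000e-01 -2.970e+01 -2.447e+02]
[-0.97769346 -0.60458471 -5.74180828] 62.70501887915028
```

Request:
{"name": "drive_tool", "arguments": {
  "motion": [
    [-20,0,0,0],
    [-25,-2,-15,0],
    [-5,-4,-36,0],
    [0,-4,-38,0],
    [0,-5,-39,0],
    [0,-5,-39,0],
    [0,-5,-38,0],
    [10,-4,-28,0],
    [10,0,-10,0],
    [0,0,0,0]
  ]
}}

```text
clock: 11.03
position: [591.4, 69.8, 197.0]
ee_rot: [-0.465, 0.535, 0.469, 0.528]
contact_force: [-1.5, 0.4, -4.3]
gripper_width: 62.1
```

```bash
python3 - <<'E'
from h import *
T=pose();im=snap('wrist','w7.png')
for c in blobs(im,(0,130,60),(9,255,255),3000):
    w=toz('wrist',c[:,0],T[2,3]+27,T).astype(np.float32); k=cv2.minEnclosingCircle(w); print(k,(T[:3,:3].T@(np.r_[k[0],0]-T[:3,3]))[1:])
g=blobs(im,(40,70,25),(85,255,255),200)
for c in g: print('jam',cv2.minEnclosingCircle(toz('wrist',c[:,0],92,T).astype(np.float32)))
go(596,71.6,82,-6.8); s=arm.read_state();print(s['contact_force'],s['gripper_width'])
E
```

```text
((591.1365966796875, 67.81661224365234), 32.28459548950195) [-2.16901669 -1.27553689]
jam ((397.51336669921875, 222.1993408203125), 50.175479888916016)
jam ((587.807373046875, 4.00483512878418), 27.17974090576172)
pos [592.6  71.4 198.4] yaw 172.7 tilt [-0.008 -0.002 -1.   ] spin -0.5 shift [116.3  -4.3   0.9]
[ 0.04376573  0.00579427 -5.25935239] 62.37552983853211
```

Request:
{"name": "drive_tool", "arguments": {
  "motion": [
    [20,-4,2,0],
    [30,0,0,0],
    [30,0,0,0],
    [15,0,0,0],
    [8,0,0,0],
    [4,0,0,0],
    [2,0,0,0],
    [0,0,0,0]
  ]
}}

```text
clock: 11.75
position: [602.7, 66.6, 114.7]
ee_rot: [-0.476, 0.529, 0.464, 0.527]
contact_force: [-25.0, -30.0, 84.2]
gripper_width: 62.5
```

Request:
{"name": "drive_tool", "arguments": {
  "motion": [
    [2,0,0,0],
    [2,0,0,0],
    [1,0,0,0],
    [0,0,0,0]
  ]
}}

```text
clock: 12.08
position: [598.1, 68.1, 98.3]
ee_rot: [-0.472, 0.532, 0.467, 0.525]
contact_force: [-15.0, -22.8, 42.2]
gripper_width: 59.0
```

Unexpected contact. I'll look before doing anything else.

```bash
python3 - <<'E'
from h import *
im=snap('wrist','w8.png'); s=snap('scene','s8.png'); t=snap('top','t8.png')
a=cv2.resize(im[60:380,120:520],(500,400)); b=cv2.resize(s[150:250,260:380],(300,250),interpolation=cv2.INTER_CUBIC); c=cv2.resize(t[125:215,250:358],(300,250),interpolation=cv2.INTER_CUBIC)
o=np.zeros((500,800,3),np.uint8); o[:400,:500]=a; o[:250,500:]=b;o[250:,500:]=c
cv2.imwrite('pics/w8c.png',o[:,:,::-1]); s=arm.read_state(); print(s['contact_force'],s['wrist_torque'],s['gripper_width']); go(596,71.6,82,-6.8)
E
```

```text
[-15.74782486 -22.91606796  42.77508346] [-6.73832382  4.80317846  0.17379913] 59.052724038651334
pos [598.1  68.   98.2] yaw 173.2 tilt [-0.003 -0.013 -1.   ] spin 0.0 shift [16.1  2.5  3.5]
```

View pics/w8c.png

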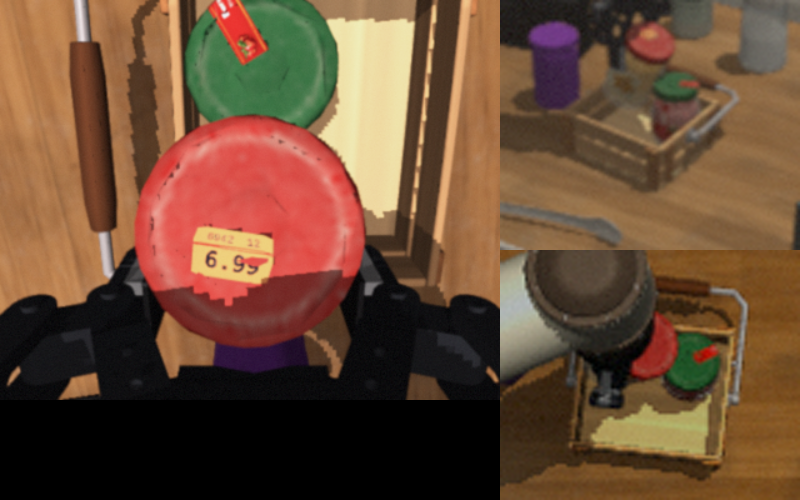

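The honey jar caught on the rim at the +x/+y side and leaned in the grip. I'll lift it gently and inspect it.

Request:
{"name": "drive_tool", "arguments": {
  "motion": [
    [-5,0,0,0],
    [-8,0,0,0],
    [-10,0,0,0],
    [-12,0,0,0],
    [-14,0,0,0],
    [-14,0,0,0],
    [-14,0,0,0],
    [0,0,0,0],
    [0,0,0,0]
  ]
}}

```text
clock: 12.98
position: [599.6, 76.1, 165.1]
ee_rot: [-0.468, 0.529, 0.469, 0.53]
contact_force: [-0.3, 0.5, -5.9]
gripper_width: 58.3
```

```bash
python3 - <<'E'
from h import *
T=pose()
im=snap('wrist','w9.png'); s=snap('scene','s9.png')
for c in blobs(im,(0,130,60),(9,255,255),3000):
  for dz in(20,30,40):
    w=toz('wrist',c[:,0],T[2,3]+dz,T).astype(np.float32); k=cv2.minEnclosingCircle(w); print(k,(T[:3,:3].T@(np.r_[k[0],0]-T[:3,3]))[1:],cv2.fitEllipse(c))
for c in blobs(im,(40,70,25),(85,255,255),200): print('jam',cv2.minEnclosingCircle(toz('wrist',c[:,0],92,T).astype(np.float32)))
a=cv2.resize(im[60:380,120:520],(500,400)); b=cv2.resize(s[130:250,260:380],(300,300),interpolation=cv2.INTER_CUBIC)
o=np.zeros((400,800,3),np.uint8); o[:400,:500]=a; o[:300,500:]=b
cv2.imwrite('pics/w9c.png',o[:,:,::-1]); s=arm.read_state(); print(s['clock'],s['contact_force'],s['wrist_torque'],s['gripper_width']); go(596,71.6,82,-6.8)
E
```

```text
((599.4161376953125, 63.97886657714844), 40.952945709228516) [ -1.2452966  -12.26262532] ((319.4855651855469, 245.30450439453125), (182.675537109375, 183.55279541015625), 83.07984161376953)
((598.674560546875, 59.00035095214844), 37.57984924316406) [ -1.11664422 -17.29442128] ((319.4855651855469, 245.30450439453125), (182.675537109375, 183.55279541015625), 83.07984161376953)
((597.9329223632812, 54.02183151245117), 34.206729888916016) [ -0.98793173 -22.32622847] ((319.4855651855469, 245.30450439453125), (182.675537109375, 183.55279541015625), 83.07984161376953)
jam ((404.74432373046875, 217.61801147460938), 51.38872146606445)
jam ((587.354736328125, 3.4617838859558105), 27.180713653564453)
13.0833 [-0.26025375 -0.47760042 -5.51859262] [ 0.04651765  0.01231041 -0.01559988] 58.45319787184204
pos [598.4  75.3 163.6] yaw 172.9 tilt [-0.003 -0.    -1.   ] spin -0.3 shift [81.6  1.7 -3.9]
```

View pics/w9c.png

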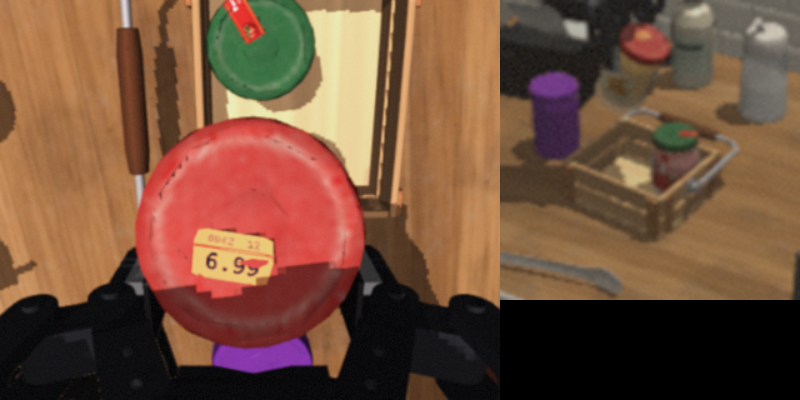

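The picture shows the honey jar leaning about 25° in the grip, lid towards the jam side. The jam jar stands fine at (587,3.5). I'll carry the honey slowly back to its free spot on the counter, stand it up and regrip.

Request:
{"name": "drive_tool", "arguments": {
  "motion": [
    [-10,0,0,0],
    [-18,0,0,0],
    [-18,1,5,0],
    [-8,2,14,0],
    [0,3,20,0],
    [0,3,22,0],
    [0,3,22,0],
    [0,3,22,0],
    [0,3,22,0],
    [0,3,22,0]
  ]
}}

```text
clock: 13.92
position: [596.2, 226.9, 218.6]
ee_rot: [-0.468, 0.53, 0.468, 0.529]
contact_force: [0.5, -0.4, -4.8]
gripper_width: 58.5
```

Request:
{"name": "drive_tool", "arguments": {
  "motion": [
    [0,3,22,0],
    [0,3,22,0],
    [0,3,18,0],
    [0,1,12,0],
    [0,0,6,0],
    [15,0,0,0],
    [25,0,0,0],
    [25,0,0,0],
    [25,0,0,0],
    [15,0,0,0]
  ]
}}

```text
clock: 14.75
position: [595.4, 304.1, 111.0]
ee_rot: [-0.467, 0.532, 0.468, 0.528]
contact_force: [-0.9, -0.6, -5.9]
gripper_width: 58.4
```

Request:
{"name": "drive_tool", "arguments": {
  "motion": [
    [10,0,0,0],
    [5,0,0,0],
    [2,0,0,0],
    [0,0,0,0]
  ]
}}

```text
clock: 15.08
position: [597.3, 305.7, 97.9]
ee_rot: [-0.468, 0.53, 0.468, 0.53]
contact_force: [-0.3, 0.0, -4.9]
gripper_width: 58.7
```

Request:
{"name": "drive_tool", "arguments": {
  "motion": [
    [5,0,0,0],
    [5,0,0,0],
    [4,0,0,0],
    [2,0,0,0],
    [0,0,0,0]
  ]
}}

```text
clock: 15.5
position: [596.3, 305.4, 80.6]
ee_rot: [-0.468, 0.53, 0.468, 0.529]
contact_force: [1.0, -0.2, -4.6]
gripper_width: 58.2
```

Request:
{"name": "drive_tool", "arguments": {
  "motion": [
    [3,0,0,0],
    [3,0,0,0],
    [2,0,0,0],
    [0,0,0,0]
  ]
}}

```text
clock: 15.83
position: [596.4, 305.4, 72.6]
ee_rot: [-0.468, 0.53, 0.468, 0.53]
contact_force: [-0.3, -0.7, -4.8]
gripper_width: 58.6
```

Request:
{"name": "drive_tool", "arguments": {
  "motion": [
    [2,0,0,0],
    [2,0,0,0],
    [2,0,0,0],
    [0,0,0,0]
  ]
}}

```text
clock: 16.17
position: [596.4, 305.4, 66.7]
ee_rot: [-0.468, 0.53, 0.468, 0.53]
contact_force: [-0.3, -0.6, -4.4]
gripper_width: 58.3
```

Request:
{"name": "drive_tool", "arguments": {
  "motion": [
    [1.5,0,0,0],
    [1.5,0,0,0],
    [0,0,0,0]
  ]
}}

```text
clock: 16.42
position: [596.6, 305.5, 63.9]
ee_rot: [-0.468, 0.53, 0.468, 0.53]
contact_force: [0.4, 0.4, -4.5]
gripper_width: 58.8
```

Request:
{"name": "drive_tool", "arguments": {
  "motion": [
    [1.5,0,0,0],
    [1.5,0,0,0],
    [1,0,0,0],
    [0,0,0,0]
  ]
}}

```text
clock: 16.75
position: [597.1, 306.1, 61.9]
ee_rot: [-0.468, 0.529, 0.468, 0.53]
contact_force: [-2.9, -0.3, 4.7]
gripper_width: 58.8
```

Request:
{"name": "drive_tool", "arguments": {
  "motion": [
    [1.5,0,0,0],
    [1.5,0,0,0],
    [0,0,0,0]
  ]
}}

```text
clock: 17.0
position: [597.3, 306.6, 61.6]
ee_rot: [-0.469, 0.529, 0.468, 0.531]
contact_force: [-6.5, 0.7, 15.5]
gripper_width: 58.6
```

Request:
{"name": "drive_tool", "arguments": {
  "motion": [
    [-1,0,4,0],
    [0,0,4,0],
    [0,0,4,0],
    [0,0,4,0],
    [1,0,4,0],
    [0,0,0,0]
  ]
}}

```text
clock: 17.5
position: [599.5, 323.6, 59.3]
ee_rot: [-0.47, 0.531, 0.467, 0.529]
contact_force: [-1.9, -5.3, 6.9]
gripper_width: 58.5
```

```bash
cat > lid.py <<'E'
from h import *
T=pose(); im=snap('wrist','wl%d.png'%int(arm.read_state()['clock']*100)); s=arm.read_state()
c=max(blobs(im,(0,130,60),(9,255,255),3000),key=cv2.contourArea); e=cv2.fitEllipse(c)
K=np.array(arm.calibration('wrist')['K']); d=65/(max(e[1])/K[0,0]); p=np.r_[(e[0][0]-K[0,2])/K[0,0],-(e[0][1]-K[1,2])/K[1,1],-1]*d
M=np.array(arm.calibration('wrist')['T_tool_cam']); print('ellipse',np.round(e[0],1),np.round(e[1],1),round(e[2]),'lid top in tool',(M[:3,:3]@p+M[:3,3]).round(1))
print(s['clock'],s['position'].round(1),s['contact_force'].round(1),s['gripper_width'])
E
python3 lid.py
```

```text
ellipse [321.2 253.1] [185.8 187. ] 83 lid top in tool [-36.9  -0.3 -21. ]
17.55 [599.5 323.5  59.3] [-2.4 -5.3  8.1] 58.678807951115836
```

```bash
cat > tilt.py <<'E'
import sys
from h import *
M=np.array(arm.calibration('wrist')['T_tool_cam'])
for f in sys.argv[1:]:
    im=cv2.imread('pics/'+f)[:,:,::-1]; c=cv2.convexHull(max(blobs(im,(0,130,60),(9,255,255),3000),key=cv2.contourArea))
    e,v=ray('wrist',c[:,0],np.eye(4)); res=[]
    for th in range(-15,50,5):
        n=np.array([-np.cos(np.radians(th)),0,-np.sin(np.radians(th))]) # lid normal, leaning to -z
        P=e+v*(1/(v@n))[:,None]*(-100)*-1
        a=np.cross(n,[0,1,0]); q=np.c_[(P-e)@a,(P-e)@[0,1,0]].astype(np.float32)
        (cx,cy),(w,h),an=cv2.fitEllipse(q); res.append((max(w,h)/min(w,h),th,np.round(an)))
    print(f,[(r[1],round(float(r[0]),3),float(r[2])) for r in res])
E
ls pics; python3 tilt.py w5.png w6.png w7.png w9.png wl1750.png
```

```text
crop1.png
s1.png
s1b.png
s3.png
s8.png
s9.png
st1.png
t1.png
t1b.png
t8.png
w1.png
w1b.png
w1c.png
w2.png
w3.png
w3c.png
w4.png
w4c.png
w5.png
w6.png
w7.png
w8.png
w8c.png
w9.png
w9c.png
wl1750.png
w5.png [(-15, 1.53, 5.0), (-10, 1.578, 1.0), (-5, 1.631, 177.0), (0, 1.687, 175.0), (5, 1.742, 172.0), (10, 1.798, 170.0), (15, 1.852, 169.0), (20, 1.905, 167.0), (25, 1.959, 165.0), (30, 2.016, 163.0), (35, 2.077, 161.0), (40, 2.147, 159.0), (45, 2.231, 157.0)]
w6.png [(-15, 1.332, 89.0), (-10, 1.221, 89.0), (-5, 1.136, 89.0), (0, 1.071, 88.0), (5, 1.021, 83.0), (10, 1.019, 8.0), (15, 1.049, 3.0), (20, 1.07, 2.0), (25, 1.084, 2.0), (30, 1.088, 2.0), (35, 1.084, 2.0), (40, 1.071, 2.0), (45, 1.05, 3.0)]
w7.png [(-15, 1.33, 89.0), (-10, 1.22, 89.0), (-5, 1.136, 89.0), (0, 1.071, 88.0), (5, 1.021, 84.0), (10, 1.018, 7.0), (15, 1.047, 2.0), (20, 1.069, 1.0), (25, 1.082, 1.0), (30, 1.086, 1.0), (35, 1.082, 1.0), (40, 1.069, 1.0), (45, 1.048, 1.0)]
w9.png [(-15, 1.318, 91.0), (-10, 1.224, 91.0), (-5, 1.152, 91.0), (0, 1.097, 92.0), (5, 1.055, 92.0), (10, 1.025, 93.0), (15, 1.004, 99.0), (20, 1.008, 179.0), (25, 1.011, 2.0), (30, 1.007, 9.0), (35, 1.007, 76.0), (40, 1.029, 85.0), (45, 1.06, 87.0)]
wl1750.png [(-15, 1.339, 90.0), (-10, 1.239, 91.0), (-5, 1.163, 91.0), (0, 1.104, 91.0), (5, 1.06, 92.0), (10, 1.028, 94.0), (15, 1.006, 108.0), (20, 1.009, 170.0), (25, 1.014, 174.0), (30, 1.011, 173.0), (35, 1.003, 133.0), (40, 1.02, 94.0), (45, 1.05, 91.0)]
```

The numbers fit better with the jar nearly upright on the counter but slipped about 21 mm sideways in the jaws: a chord of 61 mm at an 11 mm offset, lid height about 100. I'll release it, re-centre and measure again.

Request:
{"name": "drive_tool", "arguments": {
  "motion": [
    [-2,0,0,0],
    [0,0,0,0],
    [0,0,0,0],
    [0,0,0,0],
    [-15,0,0,0],
    [-35,0,0,0],
    [-40,0,0,0],
    [-20,0,0,0],
    [0,0,0,0]
  ],
  "grip": 85
}}

```text
clock: 18.3
position: [602.2, 327.6, 176.4]
ee_rot: [-0.469, 0.525, 0.468, 0.534]
contact_force: [0.8, 0.3, 0.2]
gripper_width: 85.3
```

```bash
python3 lid.py; python3 - <<'E'
from h import *
import glob
f=max(glob.glob('pics/wl*'));im=cv2.imread(f)[:,:,::-1];T=pose()
c=max(blobs(im,(0,130,60),(9,255,255),1500),key=cv2.contourArea)
k=cv2.minEnclosingCircle(toz('wrist',c[:,0],99,T).astype(np.float32));print(k); go(*k[0],72,-6.8)
b=max(blobs(im,(125,80,40),(155,255,255),300),key=cv2.contourArea);print('purple',cv2.boundingRect(b))
E
```

```text
ellipse [568.  103.8] [102.6 124. ] 100 lid top in tool [ 38.9 128.8 -69.5]
18.35 [600.7 326.9 173. ] [ 0.6  0.6 -0.6] 85.02799622799144
((442.50994873046875, 280.806640625), 51.36249542236328)
pos [600.7 326.9 173. ] yaw 172.9 tilt [ 0.006  0.005 -1.   ] spin -0.3 shift [ 99.8 152.1 -65. ]
purple (235, 0, 105, 64)
```

```bash
python3 - <<'E'
from h import *
im=cv2.imread('pics/wl1835.png') if __import__('os').path.exists('pics/wl1835.png') else cv2.imread(max(__import__('glob').glob('pics/wl*'))); im=im[:,:,::-1];T=pose()
for c in blobs(im,(0,130,60),(9,255,255),1500):
    k=cv2.minEnclosingCircle(toz('wrist',c[:,0],99,T).astype(np.float32));print(k,cv2.boundingRect(c)); go(*k[0],72,-6.8)
E
```

```text
((597.8909301757812, 324.3600769042969), 32.163246154785156) (282, 157, 90, 90)
pos [600.7 326.9 173. ] yaw 172.9 tilt [ 0.006  0.005 -1.   ] spin -0.3 shift [101.    3.   -3.4]
((442.50994873046875, 280.806640625), 51.36249542236328) (493, 55, 121, 108)
pos [600.7 326.9 173. ] yaw 172.9 tilt [ 0.006  0.005 -1.   ] spin -0.3 shift [ 99.8 152.1 -65. ]
```

```bash
sed -i 's/key=cv2.contourArea))/key=lambda c:-abs(c[:,0].mean(0)-[320,235]).sum()))/; s/range(-15,50,5)/range(-6,22,4)/' tilt.py; python3 tilt.py $(ls pics/wl18*.png | xargs -n1 basename) w5.png w6.png w7.png
```

```text
wl1830.png [(-6, 1.078, 87.0), (-2, 1.049, 86.0), (2, 1.026, 83.0), (6, 1.009, 73.0), (10, 1.006, 21.0), (14, 1.012, 8.0), (18, 1.013, 5.0)]
w5.png [(-6, 1.081, 91.0), (-2, 1.05, 92.0), (2, 1.027, 94.0), (6, 1.009, 101.0), (10, 1.005, 160.0), (14, 1.011, 172.0), (18, 1.014, 173.0)]
w6.png [(-6, 1.151, 89.0), (-2, 1.095, 88.0), (2, 1.049, 87.0), (6, 1.013, 78.0), (10, 1.019, 8.0), (14, 1.043, 3.0), (18, 1.063, 2.0)]
w7.png [(-6, 1.151, 89.0), (-2, 1.095, 89.0), (2, 1.05, 87.0), (6, 1.013, 81.0), (10, 1.018, 7.0), (14, 1.042, 3.0), (18, 1.061, 2.0)]
```

Request:
{"name": "drive_tool", "arguments": {
  "motion": [
    [20,3,-3,0],
    [30,0,0,0],
    [25,0,0,0],
    [15,0,0,0],
    [5,0,0,0],
    [2,0,0,0],
    [0,0,0,0],
    [0,0,0,0]
  ]
}}

```text
clock: 19.02
position: [596.5, 323.4, 73.3]
ee_rot: [-0.468, 0.529, 0.468, 0.531]
contact_force: [0.3, 0.2, 0.2]
gripper_width: 84.9
```

Cause found: I measured the pose before the arm had settled. The commanded x was 602, which put the jar over the +x rim. From now on I'll let it settle before measuring.

Request:
{"name": "drive_tool", "arguments": {
  "motion": [
    [0,0,0,0],
    [0,0,0,0],
    [0,0,0,0],
    [0,0,0,0],
    [0,0,0,0]
  ],
  "grip": 45
}}

```text
clock: 19.43
position: [597.4, 323.6, 74.8]
ee_rot: [-0.469, 0.528, 0.468, 0.531]
contact_force: [1.3, 0.1, 5.9]
gripper_width: 62.9
```

Request:
{"name": "drive_tool", "arguments": {
  "motion": [
    [-5,0,0,0],
    [-20,0,0,0],
    [-35,0,0,0],
    [-40,0,0,0],
    [-40,0,0,0],
    [-15,0,0,0],
    [0,0,0,0],
    [0,0,0,0],
    [0,0,0,0],
    [0,0,0,0]
  ]
}}

```text
clock: 20.27
position: [594.2, 322.0, 223.2]
ee_rot: [-0.468, 0.533, 0.468, 0.527]
contact_force: [-0.3, 0.7, -4.8]
gripper_width: 62.4
```

```bash
python3 - <<'E'
from h import *
T=pose();im=snap('wrist','w10.png')
c=min(blobs(im,(0,130,60),(9,255,255),3000),key=lambda c:abs(c[:,0].mean(0)-[320,250]).sum())
for dz in(25,27): k=cv2.minEnclosingCircle(toz('wrist',c[:,0],T[2,3]+dz,T).astype(np.float32)); print(k,(T[:3,:3].T@(np.r_[k[0],0]-T[:3,3]))[1:])
go(593.7,69.2,200,-6.8); s=arm.read_state();print(s['clock'],s['contact_force'],s['gripper_width'])
E
python3 tilt.py w10.png
```

```text
((594.382080078125, 324.4208984375), 33.156219482421875) [-1.18789046  3.5129846 ]
((594.2373657226562, 323.1488952636719), 32.58866500854492) [-1.20164882  2.23286394]
pos [594.6 322.1 223.7] yaw 172.9 tilt [-0.005 -0.004 -1.   ] spin -0.3 shift [  24.7  -29.2 -251.2]
20.3167 [-0.59553584 -0.34780206 -5.33800622] 62.67732338803772
w10.png [(-6, 1.164, 92.0), (-2, 1.104, 93.0), (2, 1.056, 96.0), (6, 1.019, 108.0), (10, 1.02, 164.0), (14, 1.045, 173.0), (18, 1.065, 175.0)]
```

Request:
{"name": "drive_tool", "arguments": {
  "motion": [
    [0,-1,-8,0],
    [0,-2,-18,0],
    [0,-4,-28,0],
    [0,-4,-35,0],
    [0,-4,-35,0],
    [0,-4,-35,0],
    [0,-4,-33,0],
    [0,-3,-28,0],
    [0,-1,-18,0],
    [0,-1,-10,0]
  ]
}}

```text
clock: 21.15
position: [591.9, 69.5, 227.3]
ee_rot: [-0.467, 0.531, 0.467, 0.53]
contact_force: [0.5, 0.9, -4.6]
gripper_width: 62.5
```

Request:
{"name": "drive_tool", "arguments": {
  "motion": [
    [10,0,-5,0],
    [10,0,-1,0],
    [4,0,0,0],
    [0,0,0,0],
    [0,0,0,0],
    [0,0,0,0],
    [0,0,0,0],
    [0,0,0,0]
  ]
}}

```text
clock: 21.82
position: [592.6, 68.0, 203.7]
ee_rot: [-0.469, 0.529, 0.468, 0.53]
contact_force: [-0.4, 0.4, -5.1]
gripper_width: 62.4
```

```bash
cat > hon.py <<'E'
from h import *
import sys
for i in range(2):
    T=pose();im=snap('wrist','w_%d.png'%int(1e3*arm.read_state()['clock']))
    c=min(blobs(im,(0,130,60),(9,255,255),3000),key=lambda c:abs(c[:,0].mean(0)-[320,250]).sum())
    k=cv2.minEnclosingCircle(toz('wrist',c[:,0],T[2,3]+26,T).astype(np.float32)); print(k,(T[:3,:3].T@(np.r_[k[0],0]-T[:3,3]))[1:])
    go(593.7,69.2,200,-6.8)
w=[cv2.minEnclosingCircle(toz('wrist',c[:,0],92,T).astype(np.float32)) for c in blobs(im,(40,70,25),(85,255,255),200)];print('jam',w)
s=arm.read_state();print(s['clock'],s['contact_force'],s['gripper_width'])
E
python3 hon.py
```

```text
((592.8151245117188, 69.65887451171875), 32.96388626098633) [0.14214028 1.62797513]
pos [592.5  67.8 203.7] yaw 173.0 tilt [ 0.001  0.    -1.   ] spin -0.2 shift [ 3.7 -1.   1.5]
((592.7239379882812, 69.44392395019531), 33.0240364074707) [0.12134508 1.56461547]
pos [592.5  67.7 203.6] yaw 172.9 tilt [ 0.001  0.    -1.   ] spin -0.3 shift [ 3.6 -1.   1.7]
jam [((396.3284912109375, 222.31500244140625), 50.21475601196289), ((587.4728393554688, 3.2246127128601074), 27.333332061767578)]
21.9167 [ 0.23865695  0.06272866 -4.7820552 ] 62.33378250440564
```

Request:
{"name": "drive_tool", "arguments": {
  "motion": [
    [10,-1,0,0],
    [18,0,0,0],
    [18,0,0,0],
    [12,0,0,0],
    [4,0,0,0],
    [0,0,0,0],
    [0,0,0,0],
    [5,0,0,0],
    [5,0,0,0],
    [0,0,0,0]
  ]
}}

```text
clock: 22.75
position: [592.8, 67.2, 130.6]
ee_rot: [-0.468, 0.53, 0.468, 0.53]
contact_force: [-0.6, -0.6, -4.5]
gripper_width: 62.5
```

No contact below rim level, so I'll continue.

Request:
{"name": "drive_tool", "arguments": {
  "motion": [
    [8,0,0,0],
    [10,0,0,0],
    [10,0,0,0],
    [8,0,0,0],
    [4,0,0,0],
    [3,0,0,0],
    [0,0,0,0],
    [0,0,0,0]
  ]
}}

```text
clock: 23.42
position: [593.6, 67.3, 88.4]
ee_rot: [-0.468, 0.53, 0.468, 0.53]
contact_force: [0.1, -0.1, -5.5]
gripper_width: 62.4
```

Request:
{"name": "drive_tool", "arguments": {
  "motion": [
    [1.5,0,0,0],
    [1.5,0,0,0],
    [1,0,0,0],
    [0,0,0,0],
    [0,0,0,0]
  ]
}}

```text
clock: 23.83
position: [593.3, 67.2, 84.4]
ee_rot: [-0.468, 0.53, 0.468, 0.53]
contact_force: [-0.4, 0.4, -4.2]
gripper_width: 62.6
```

Request:
{"name": "drive_tool", "arguments": {
  "motion": [
    [1,0,0,0],
    [1,0,0,0],
    [1,0,0,0],
    [0,0,0,0]
  ]
}}

```text
clock: 24.17
position: [593.1, 67.2, 81.0]
ee_rot: [-0.468, 0.53, 0.468, 0.53]
contact_force: [-0.6, -0.6, -4.7]
gripper_width: 62.5
```

Request:
{"name": "drive_tool", "arguments": {
  "motion": [
    [0.8,0,0,0],
    [0.8,0,0,0],
    [0,0,0,0]
  ]
}}

```text
clock: 24.42
position: [593.4, 67.2, 80.7]
ee_rot: [-0.468, 0.53, 0.468, 0.53]
contact_force: [-2.4, 0.4, 3.2]
gripper_width: 62.7
```

Request:
{"name": "drive_tool", "arguments": {
  "motion": [
    [-1,0,0,0],
    [0,0,0,0],
    [0,0,0,0],
    [0,0,0,0],
    [-8,0,0,0],
    [-25,0,0,0],
    [-25,0,0,7],
    [-20,0,0,7],
    [-15,0,0,7]
  ],
  "grip": 85
}}

```text
clock: 25.17
position: [594.3, 67.4, 176.8]
ee_rot: [-0.362, 0.606, 0.362, 0.609]
contact_force: [-0.2, 0.6, -0.5]
gripper_width: 85.1
```

Request:
{"name": "drive_tool", "arguments": {
  "motion": [
    [0,0,0,7],
    [0,0,0,7],
    [0,0,0,7],
    [0,0,0,7],
    [0,0,0,7],
    [0,0,0,7],
    [0,0,0,7],
    [0,0,0,8],
    [0,20,-15,0],
    [0,34,-23,0]
  ]
}}

```text
clock: 26.0
position: [551.3, 116.0, 173.9]
ee_rot: [-0.034, 0.706, 0.034, 0.707]
contact_force: [-0.4, 0.7, 0.7]
gripper_width: 84.7
```

Request:
{"name": "drive_tool", "arguments": {
  "motion": [
    [0,34,-23,0],
    [0,34,-23,0],
    [0,34,-22,0],
    [0,34,-20,0],
    [5,24,-15,0],
    [5,10,-5,0],
    [0,0,0,0],
    [0,0,0,0],
    [0,0,0,0],
    [0,0,0,0]
  ]
}}

```text
clock: 26.83
position: [426.4, 274.6, 163.9]
ee_rot: [-0.035, 0.706, 0.035, 0.706]
contact_force: [-0.2, -0.3, 1.0]
gripper_width: 84.8
```

```bash
cat > box.py <<'E'
from h import *
import sys
lo,hi=eval(sys.argv[1]); z=float(sys.argv[2])
T=pose();im=snap('wrist','w_%d.png'%int(1e3*arm.read_state()['clock']))
for c in blobs(im,lo,hi,1500):
    w=toz('wrist',c[:,0],z,T).astype(np.float32); r=cv2.minAreaRect(w); print(np.round(r[0],1),np.round(r[1],1),round(r[2],1),cv2.boundingRect(c))
    go(*r[0],78)
print(arm.read_state()['joints'].round(2))
E
python3 box.py "(0,130,70),(14,255,255)" 110
```

```text
[345.9 152.8] [ 50.3 161.3] 1.6 (0, 17, 264, 90)
pos [426.4 274.6 163.9] yaw 95.6 tilt [ 0.  0. -1.] spin 0 shift [  85.8 -113.3  -92.2]
[417.  231.4] [254.8 348.7] 1.6 (0, 0, 576, 371)
pos [426.4 274.6 163.9] yaw 95.6 tilt [ 0.  0. -1.] spin 0 shift [ 85.9 -42.1 -13.6]
[ 0.89  0.25 -0.38  0.   -0.95 -2.37]
```

```bash
ls -t pics | head -1; python3 - <<'E'
from h import *
im=cv2.imread('pics/w_26833.png') 
import glob,os
if im is None: f=max(glob.glob('pics/w_*'),key=os.path.getmtime); print(f); im=cv2.imread(f)
im=im[:,:,::-1]; h=cv2.cvtColor(im,cv2.COLOR_RGB2HSV); T=pose()
for p in((320,210),(320,180),(320,240),(290,210),(350,210),(320,120)): print(p,h[p[1],p[0]])
for hi in (8,10,12):
  for c in blobs(im,(0,150,40),(hi,255,255),1500):
    r=cv2.minAreaRect(toz('wrist',c[:,0],110,T).astype(np.float32)); print(hi,np.round(r[0],1),np.round(r[1],1),round(r[2],1),cv2.boundingRect(c))
E
```

```text
w_26833.png
(320, 210) [  6 177  88]
(320, 180) [  5 198  36]
(320, 240) [  6 179 165]
(290, 210) [  5 175  86]
(350, 210) [  4 165  88]
(320, 120) [ 73  89 114]
8 [425.  280.5] [50.9 61. ] 5.5 (283, 178, 98, 77)
10 [425.2 280.7] [51.6 61.3] 4.4 (283, 177, 99, 79)
12 [424.3 280.4] [54.5 62.6] 4.2 (281, 173, 101, 83)
12 [333.4 365.8] [23.8 49.6] 16.3 (453, 55, 86, 48)
```

Request:
{"name": "drive_tool", "arguments": {
  "motion": [
    [15,5.5,4,1],
    [25,0,0,0],
    [25,0,0,0],
    [18,0,0,0],
    [8,0,0,0],
    [3,0,0,0],
    [0,0,0,0],
    [0,0,0,0]
  ]
}}

```text
clock: 27.55
position: [429.9, 281.7, 70.7]
ee_rot: [-0.029, 0.706, 0.03, 0.707]
contact_force: [0.6, -0.5, 0.6]
gripper_width: 84.9
```

Request:
{"name": "drive_tool", "arguments": {
  "motion": [
    [0,0,0,0],
    [0,0,0,0],
    [0,0,0,0],
    [0,0,0,0],
    [0,0,0,0],
    [0,0,0,0]
  ],
  "grip": 45
}}

```text
clock: 28.05
position: [429.6, 281.7, 71.1]
ee_rot: [-0.029, 0.706, 0.03, 0.707]
contact_force: [-1.3, -2.3, 5.8]
gripper_width: 61.4
```

Request:
{"name": "drive_tool", "arguments": {
  "motion": [
    [-5,0,0,2],
    [-20,0,0,5],
    [-35,0,0,5],
    [-40,0,0,0],
    [-20,0,0,0],
    [0,0,0,0],
    [0,0,0,0],
    [0,0,0,0],
    [0,0,0,0]
  ]
}}

```text
clock: 28.8
position: [428.0, 280.5, 187.9]
ee_rot: [0.044, 0.707, -0.046, 0.705]
contact_force: [1.2, -0.2, -1.4]
gripper_width: 61.0
```

```bash
python3 - <<'E'
from h import *
s=arm.read_state();T=pose();im=snap('wrist','w11.png')
for c in blobs(im,(0,150,60),(8,255,255),1500):
    w=toz('wrist',c[:,0],T[2,3]+40,T); tool=(np.c_[w,np.full(len(w),T[2,3])]-T[:3,3])@T[:3,:3]; r=cv2.minAreaRect(tool[:,1:].astype(np.float32)); print('tool yz',np.round(r[0],1),np.round(r[1],1),r[2],cv2.boundingRect(c))
print(s['clock'],s['contact_force'],s['gripper_width']); go(538.3,77.7,190,83.2)
E
```

```text
tool yz [ 0.5 -0.6] [41.3 60.3] 89.35701751708984 (235, 257, 175, 99)
28.8 [ 1.19110396 -0.24669285 -1.3811598 ] 60.95978720516436
pos [428.2 280.6 187.9] yaw 82.7 tilt [-0.003 -0.003 -1.   ] spin -0.5 shift [  -1.9 -188.4  133.3]
```

Request:
{"name": "drive_tool", "arguments": {
  "motion": [
    [0,-10,7,0],
    [0,-20,14,0],
    [0,-28,20,0],
    [0,-30,21,0],
    [0,-30,21,0],
    [0,-28,20,0],
    [0,-22,16,0],
    [0,-13,10,0],
    [0,-7,4,0],
    [0,0,0,0]
  ]
}}

```text
clock: 29.68
position: [537.3, 76.2, 188.6]
ee_rot: [0.045, 0.706, -0.046, 0.705]
contact_force: [-0.7, 1.1, -1.8]
gripper_width: 61.4
```

Request:
{"name": "drive_tool", "arguments": {
  "motion": [
    [0,0,0,0],
    [0,0,0,0],
    [0,0,0,0],
    [0,0,0,0]
  ]
}}

```text
clock: 30.02
position: [536.9, 79.0, 189.8]
ee_rot: [0.044, 0.706, -0.044, 0.706]
contact_force: [-0.1, -0.1, -0.6]
gripper_width: 61.4
```

```bash
python3 - <<'E'
from h import *
go(538.3,77.7,140,83.2); T=pose(); im=snap('wrist','w12.png'); go(538.3,77.7,140,83.2)
print(arm.read_state()['clock'])
cv2.imwrite('pics/w12c.png',cv2.resize(im,(800,500),interpolation=cv2.INTER_CUBIC)[:,:,::-1])
E
```

```text
pos [536.9  79.  189.8] yaw 82.9 tilt [ 0.  0. -1.] spin -0.3 shift [49.8 -1.1  1.5]
pos [537.   78.9 189.9] yaw 82.8 tilt [ 0.  0. -1.] spin -0.4 shift [49.9 -1.1  1.4]
30.0667
```

View pics/w12c.png

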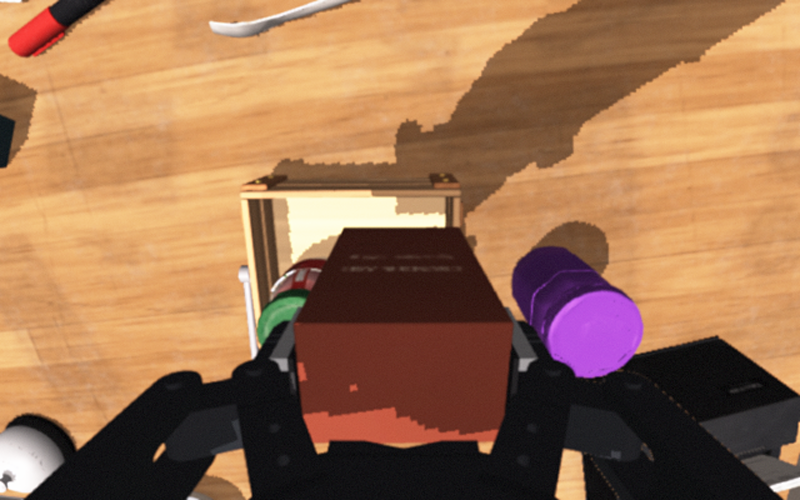

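The carton hangs squarely over the crate's honey side. The front rim corners are at about (241,192) and (462,188), which I'll use as a cross-check.

```bash
python3 - <<'E'
from h import *
w=toz('wrist',np.array([[241,193],[462,189]])/1.25,60,pose()); m=w.mean(0); print(w.round(1),np.linalg.norm(w[0]-w[1]),'ctr',m+64*np.array([.993,-.118]))
E
```

```text
[[495.4 -23.9]
 [511.4 122. ]] 146.7985549597074 ctr [566.95255937  41.51757451]
```

Request:
{"name": "drive_tool", "arguments": {
  "motion": [
    [10,0,1.5,0],
    [18,0,0,0],
    [18,0,0,0],
    [8,0,0,0],
    [3,0,0,0],
    [5,0,0,0],
    [5,0,0,0],
    [0,0,0,0],
    [0,0,0,0]
  ]
}}

```text
clock: 30.82
position: [539.0, 77.9, 123.0]
ee_rot: [0.045, 0.706, -0.045, 0.706]
contact_force: [0.3, 1.3, -2.6]
gripper_width: 61.5
```

Below the rim without contact. I'll continue down slowly.

Request:
{"name": "drive_tool", "arguments": {
  "motion": [
    [8,0,0,0],
    [10,0,0,0],
    [10,0,0,0],
    [8,0,0,0],
    [4,0,0,0],
    [2,0,0,0],
    [0,0,0,0],
    [0,0,0,0]
  ]
}}

```text
clock: 31.48
position: [539.0, 77.9, 80.8]
ee_rot: [0.045, 0.706, -0.045, 0.706]
contact_force: [-0.5, 0.1, -1.6]
gripper_width: 61.5
```

Request:
{"name": "drive_tool", "arguments": {
  "motion": [
    [1.5,0,0,0],
    [1.5,0,0,0],
    [1,0,0,0],
    [0,0,0,0]
  ]
}}

```text
clock: 31.82
position: [539.0, 77.9, 77.2]
ee_rot: [0.045, 0.705, -0.045, 0.706]
contact_force: [-0.8, -0.0, 0.6]
gripper_width: 61.2
```

Request:
{"name": "drive_tool", "arguments": {
  "motion": [
    [0.5,0,0,0],
    [0,0,0,0],
    [0,0,0,0],
    [0,0,0,0],
    [-10,0,0,0],
    [-30,0,0,0],
    [-35,0,0,-7],
    [-20,0,0,-7],
    [0,0,0,-7],
    [0,0,0,-7]
  ],
  "grip": 85
}}

```text
clock: 32.65
position: [539.8, 78.3, 174.2]
ee_rot: [-0.129, 0.693, 0.13, 0.697]
contact_force: [-0.7, 0.3, -1.0]
gripper_width: 85.4
```

Request:
{"name": "drive_tool", "arguments": {
  "motion": [
    [0,0,0,-7],
    [0,0,0,-7],
    [0,0,0,-7],
    [0,0,0,-7],
    [0,0,0,-7],
    [0,0,0,-2.7],
    [0,-4,-22,0],
    [0,-8,-38,0],
    [0,-8,-40,0],
    [0,-8,-40,0]
  ]
}}

```text
clock: 33.48
position: [488.8, -57.1, 172.0]
ee_rot: [-0.346, 0.616, 0.346, 0.617]
contact_force: [1.3, -0.5, -0.1]
gripper_width: 85.2
```

Request:
{"name": "drive_tool", "arguments": {
  "motion": [
    [0,-8,-40,0],
    [0,-8,-40,0],
    [0,-8,-40,0],
    [0,-8,-40,0],
    [0,-8,-33,0],
    [0,-6,-18,0],
    [0,0,-5,0],
    [0,0,0,0],
    [0,0,0,0],
    [0,0,0,0]
  ]
}}

```text
clock: 34.32
position: [416.0, -263.4, 171.5]
ee_rot: [-0.346, 0.617, 0.346, 0.617]
contact_force: [0.1, -0.4, -0.5]
gripper_width: 85.3
```

```bash
python3 - <<'E'
from h import *
T=pose();im=snap('wrist','w13.png')
for v in (25,50):
  for c in blobs(im,(80,50,v),(115,255,255),1200):
    r=cv2.minAreaRect(toz('wrist',c[:,0],110,T).astype(np.float32)); print(v,np.round(r[0],1),np.round(r[1],1),round(r[2],1),cv2.boundingRect(c))
go(418.6,-264.6,85,148.5); s=arm.read_state(); print(s['clock'],s['joints'].round(2))
E
```

```text
25 [ 414.1 -269.7] [74.2 40.5] 57.2 (288, 147, 65, 111)
25 [ 321.7 -338.2] [42.4 34.7] 28.1 (353, 0, 81, 63)
50 [ 410.5 -275.4] [33.4 40.5] 57.7 (288, 169, 65, 51)
pos [ 416.  -263.2  171.4] yaw 148.6 tilt [ 0. -0. -1.] spin 0.1 shift [86.4 -2.9  0.2]
34.3667 [-0.23  0.22 -0.4  -0.   -0.96 -0.32]
```

Request:
{"name": "drive_tool", "arguments": {
  "motion": [
    [15,-2,-0.5,1],
    [25,0,0,0],
    [25,0,0,0],
    [12,0,0,0],
    [5,0,0,0],
    [1.5,0,0,0],
    [0,0,0,0],
    [0,0,0,0]
  ]
}}

```text
clock: 35.03
position: [418.0, -265.6, 88.7]
ee_rot: [-0.341, 0.619, 0.34, 0.62]
contact_force: [0.5, 0.5, 0.0]
gripper_width: 84.8
```

Request:
{"name": "drive_tool", "arguments": {
  "motion": [
    [0,0,0,0],
    [0,0,0,0],
    [0,0,0,0],
    [0,0,0,0],
    [0,0,0,0],
    [0,0,0,0],
    [0,0,0,0]
  ],
  "grip": 25
}}

```text
clock: 35.62
position: [417.6, -266.0, 88.5]
ee_rot: [-0.34, 0.62, 0.34, 0.62]
contact_force: [-1.3, 0.0, 6.7]
gripper_width: 40.8
```

Request:
{"name": "drive_tool", "arguments": {
  "motion": [
    [-5,0,0,-5],
    [-20,0,0,-7],
    [-35,0,0,-7],
    [-40,0,0,-6.5],
    [-25,0,0,0],
    [0,0,0,0],
    [0,0,0,0],
    [0,0,0,0],
    [0,0,0,0]
  ]
}}

```text
clock: 36.37
position: [415.8, -265.3, 210.8]
ee_rot: [-0.467, 0.531, 0.469, 0.529]
contact_force: [0.1, 0.4, -0.8]
gripper_width: 40.7
```

```bash
python3 - <<'E'
from h import *
s=arm.read_state();T=pose();im=snap('wrist','w14.png')
for v in (15,25,40):
  for c in blobs(im,(80,50,v),(115,255,255),1500):
    w=toz('wrist',c[:,0],T[2,3]+22,T); tool=(np.c_[w,np.full(len(w),T[2,3])]-T[:3,3])@T[:3,:3]; r=cv2.minAreaRect(tool[:,1:].astype(np.float32)); print(v,'tool yz',np.round(r[0],1),np.round(r[1],1),r[2],cv2.boundingRect(c))
print(s['clock'],s['contact_force'],s['gripper_width']); go(530.5,9.5,212,-6.8)
E
```

```text
15 tool yz [ 0.  -8.6] [41.2 80.4] 0.23954346776008606 (270, 166, 106, 180)
15 tool yz [ 37.8 -83.2] [25.1 24.9] 89.38043975830078 (397, 28, 72, 78)
25 tool yz [-0.  -8.7] [41.2 80.4] 0.568028450012207 (270, 166, 106, 180)
25 tool yz [ 37.8 -83.2] [25.1 24.9] 89.38043975830078 (397, 28, 72, 78)
40 tool yz [-0.1 -0.4] [41.1 63.9] 0.5019352436065674 (270, 208, 106, 138)
36.3667 [ 0.05090573  0.39627042 -0.842636  ] 40.68627581951792
pos [ 416.  -265.4  210.9] yaw 172.9 tilt [-0.004  0.001 -1.   ] spin -0.3 shift [ -1.1 -81.1 286.5]
```

Request:
{"name": "drive_tool", "arguments": {
  "motion": [
    [0,-3,10,0],
    [0,-8,24,0],
    [0,-10,36,0],
    [0,-11,39,0],
    [0,-11,39,0],
    [0,-11,39,0],
    [0,-10,36,0],
    [0,-8,30,0],
    [0,-6,18,0],
    [0,-3,10,0]
  ]
}}

```text
clock: 37.25
position: [532.4, 6.0, 211.6]
ee_rot: [-0.469, 0.53, 0.469, 0.529]
contact_force: [-0.4, -0.1, -0.6]
gripper_width: 40.9
```

Request:
{"name": "drive_tool", "arguments": {
  "motion": [
    [0,0,5,0],
    [0,0,0,0],
    [0,0,0,0],
    [0,0,0,0],
    [0,0,0,0],
    [0,0,0,0],
    [0,0,0,0]
  ]
}}

```text
clock: 37.83
position: [532.3, 7.5, 212.9]
ee_rot: [-0.468, 0.53, 0.468, 0.53]
contact_force: [-0.1, 0.2, -0.6]
gripper_width: 41.0
```

```bash
python3 - <<'E'
from h import *
go(530.6,9.5,140,-6.8); T=pose(); im=snap('wrist','w15.png'); go(530.6,9.5,140,-6.8)
for n,lo,hi,z in(('jam',(40,70,25),(80,255,255),92),('red',(0,150,60),(9,255,255),105.5)):
  for c in blobs(im,lo,hi,800):
    w=toz('wrist',c[:,0],z,T).astype(np.float32); print(n,cv2.minEnclosingCircle(w),cv2.boundingRect(c))
print(arm.read_state()['clock'])
cv2.imwrite('pics/w15c.png',cv2.resize(im,(800,500),interpolation=cv2.INTER_CUBIC)[:,:,::-1])
E
```

```text
pos [532.3   7.5 212.9] yaw 172.9 tilt [ 0.  0. -1.] spin -0.3 shift [72.9  1.9  1.7]
pos [532.4   7.7 212.9] yaw 172.9 tilt [ 0.  0. -1.] spin -0.3 shift [72.9  2.   1.6]
jam ((586.2068481445312, 2.655027389526367), 28.548625946044922) (225, 158, 63, 65)
37.8833
```

View pics/w15c.png

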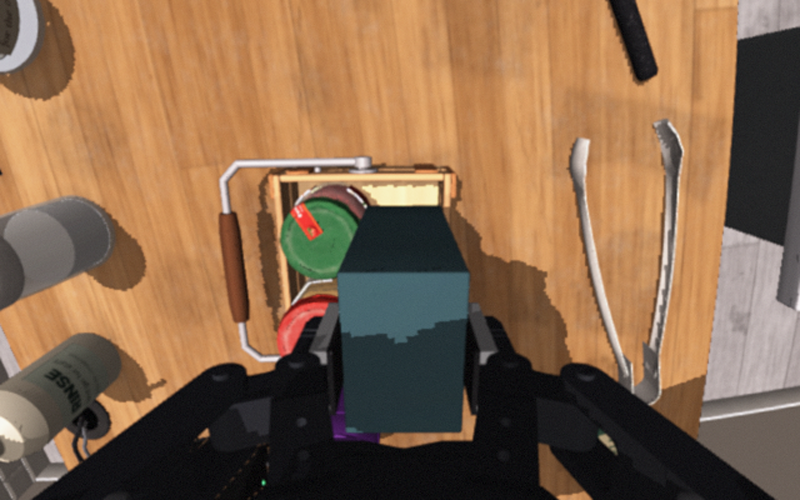

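The picture shows the oat carton over its slot, with the jam and honey jars standing on the far side and no conflict.

Request:
{"name": "drive_tool", "arguments": {
  "motion": [
    [10,2,1,0],
    [18,0,0,0],
    [18,0,0,0],
    [10,0,0,0],
    [4,0,0,0],
    [5,0,0,0],
    [5,0,0,0],
    [0,0,0,0],
    [0,0,0,0]
  ]
}}

```text
clock: 38.63
position: [530.9, 9.5, 143.0]
ee_rot: [-0.468, 0.53, 0.468, 0.53]
contact_force: [-0.1, 0.6, -0.8]
gripper_width: 40.5
```

Request:
{"name": "drive_tool", "arguments": {
  "motion": [
    [8,0,0,0],
    [10,0,0,0],
    [10,0,0,0],
    [8,0,0,0],
    [5,0,0,0],
    [3,0,0,0],
    [0,0,0,0],
    [0,0,0,0]
  ]
}}

```text
clock: 39.3
position: [530.8, 9.4, 98.6]
ee_rot: [-0.468, 0.53, 0.468, 0.53]
contact_force: [0.0, 0.4, -0.5]
gripper_width: 40.6
```

Request:
{"name": "drive_tool", "arguments": {
  "motion": [
    [1.5,0,0,0],
    [1.5,0,0,0],
    [0,0,0,0],
    [0,0,0,0]
  ]
}}

```text
clock: 39.63
position: [530.6, 9.4, 95.8]
ee_rot: [-0.468, 0.53, 0.468, 0.53]
contact_force: [-0.3, 0.4, -0.9]
gripper_width: 40.4
```

Request:
{"name": "drive_tool", "arguments": {
  "motion": [
    [1,0,0,0],
    [1,0,0,0],
    [0,0,0,0],
    [0,0,0,0]
  ]
}}

```text
clock: 39.97
position: [530.8, 9.5, 94.5]
ee_rot: [-0.469, 0.53, 0.468, 0.53]
contact_force: [-0.9, 0.2, 5.8]
gripper_width: 40.8
```

Request:
{"name": "drive_tool", "arguments": {
  "motion": [
    [-0.5,0,0,0],
    [0,0,0,0],
    [0,0,0,0],
    [-5,0,0,0],
    [-15,0,0,0],
    [-30,0,0,0],
    [-35,0,0,0],
    [-25,0,0,0],
    [0,0,0,0],
    [0,0,0,0]
  ],
  "grip": 56
}}

```text
clock: 40.8
position: [531.4, 9.7, 206.1]
ee_rot: [-0.469, 0.528, 0.468, 0.531]
contact_force: [0.7, -0.6, -0.8]
gripper_width: 55.9
```

Request:
{"name": "drive_tool", "arguments": {
  "motion": [
    [0,-15,3,0],
    [0,-28,6,0],
    [0,-32,7,0],
    [0,-30,7,0],
    [0,-20,4,0],
    [0,-10,2,0],
    [0,0,0,0],
    [0,0,0,0],
    [0,0,0,0],
    [0,0,0,0]
  ],
  "grip": 34
}}

```text
clock: 41.63
position: [667.1, 21.6, 204.0]
ee_rot: [-0.468, 0.53, 0.469, 0.529]
contact_force: [-0.7, -0.5, -0.4]
gripper_width: 34.0
```

```bash
python3 - <<'E'
from h import *
go(670,22.3,33,-6.8); T=pose(); im=snap('wrist','w16.png'); go(670,22.3,33,-6.8)
t=snap('top','t16.png')
for c in blobs(im,(0,120,30),(12,255,130),400):
    r=cv2.minAreaRect(toz('wrist',c[:,0],48,T).astype(np.float32)); print(np.round(r[0],1),np.round(r[1],1),round(r[2],1),cv2.boundingRect(c))
s=arm.read_state();print(s['clock'],s['gripper_width'])
o=np.zeros((500,800,3),np.uint8); o[:400,:520]=cv2.resize(im,(520,400)) if 0 else cv2.resize(im[:,60:580],(520,400)); o[:280,520:]=cv2.resize(t[125:215,255:345],(280,280),interpolation=cv2.INTER_CUBIC)
cv2.imwrite('pics/w16c.png',o[:,:,::-1])
E
```

```text
pos [667.1  21.6 204. ] yaw 173.0 tilt [-0.001 -0.    -1.   ] spin -0.2 shift [171.   -3.    1.1]
pos [667.3  21.6 204.4] yaw 173.0 tilt [-0.  0. -1.] spin -0.2 shift [171.4  -2.6   1. ]
[560.7  94.6] [127.1 116.8] 54.3 (375, 185, 149, 114)
[665.5  31.8] [97.7 24.7] 82.5 (312, 137, 28, 102)
[ 898.6 -150.4] [34.3 67.6] 78.2 (0, 0, 70, 43)
41.7333 33.788949982362126
```

View pics/w16c.png

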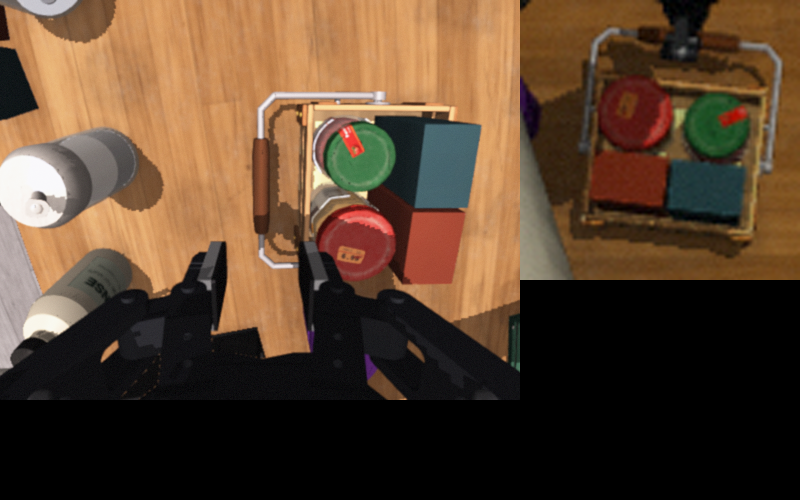

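All four gifts stand in the crate; the wrist and top crops agree. The sleeve is at about crop (261,185), under the open jaws. Next I'll descend onto the handle.

Request:
{"name": "drive_tool", "arguments": {
  "motion": [
    [20,-1,1,0],
    [35,0,0,0],
    [35,0,0,0],
    [30,0,0,0],
    [20,0,0,0],
    [10,0,0,0],
    [5,0,0,0],
    [0,0,0,0],
    [0,0,0,0]
  ],
  "grip": 30
}}

```text
clock: 42.48
position: [670.3, 22.7, 50.8]
ee_rot: [-0.469, 0.529, 0.468, 0.53]
contact_force: [-0.3, -0.0, 0.1]
gripper_width: 30.3
```

Request:
{"name": "drive_tool", "arguments": {
  "motion": [
    [7,1,0,0],
    [7,0,0,0],
    [3,0,0,0],
    [0,0,0,0],
    [0,0,0,0]
  ]
}}

```text
clock: 42.9
position: [668.2, 22.6, 32.0]
ee_rot: [-0.468, 0.53, 0.468, 0.53]
contact_force: [-0.1, 0.1, -0.0]
gripper_width: 30.3
```

Request:
{"name": "drive_tool", "arguments": {
  "motion": [
    [0,0,0,0],
    [0,0,0,0],
    [0,0,0,0],
    [0,0,0,0],
    [0,0,0,0]
  ],
  "grip": 10
}}

```text
clock: 43.32
position: [668.7, 22.7, 32.6]
ee_rot: [-0.469, 0.529, 0.468, 0.53]
contact_force: [0.8, -1.1, 0.4]
gripper_width: 14.2
```

Request:
{"name": "drive_tool", "arguments": {
  "motion": [
    [-8.2,0.3,0,0],
    [-8.1,1,0,0],
    [-8,1.6,0,0],
    [-7.9,2.2,0,0],
    [-7.7,2.8,0,0],
    [-7.4,3.5,0,0],
    [-7.1,4,0,0],
    [-6.8,4.5,0,0],
    [-6.4,5.1,0,0],
    [-6,5.5,0,0]
  ]
}}

```text
clock: 44.15
position: [634.6, 26.6, 104.4]
ee_rot: [-0.466, 0.532, 0.47, 0.528]
contact_force: [-5.1, 3.8, -8.7]
gripper_width: 14.3
```

Request:
{"name": "drive_tool", "arguments": {
  "motion": [
    [-5.5,6,0,0],
    [-5.1,6.4,0,0],
    [-4.5,6.8,0,0],
    [-4,7.1,0,0],
    [-3.5,7.4,0,0],
    [-2.8,7.7,0,0],
    [-2.2,7.9,0,0],
    [-1.6,8,0,0],
    [-1,8.1,0,0],
    [-0.3,8.2,0,0]
  ]
}}

```text
clock: 44.98
position: [561.4, 35.3, 131.4]
ee_rot: [-0.466, 0.532, 0.47, 0.528]
contact_force: [3.7, 0.8, -36.3]
gripper_width: 14.1
```

Request:
{"name": "drive_tool", "arguments": {
  "motion": [
    [0,0,0,0],
    [0,0,0,0],
    [0,0,0,0]
  ]
}}

```text
clock: 45.23
position: [561.5, 35.3, 131.3]
ee_rot: [-0.466, 0.532, 0.47, 0.528]
contact_force: [1.0, 2.1, -31.2]
gripper_width: 14.4
```

Request:
{"name": "drive_tool", "arguments": {
  "motion": [
    [2,0,0,0],
    [2,-1,0,0],
    [0,0,0,0],
    [0,0,0,0]
  ]
}}

```text
clock: 45.57
position: [565.6, 34.9, 131.3]
ee_rot: [-0.468, 0.53, 0.468, 0.53]
contact_force: [0.9, 0.4, -25.3]
gripper_width: 14.0
```

Request:
{"name": "drive_tool", "arguments": {
  "motion": [
    [0,0,0,0],
    [0,0,0,0],
    [0,0,0,0],
    [0,0,0,0],
    [-8,0,0,0],
    [-15,0,0,0],
    [-25,0,0,0],
    [-25,0,0,0],
    [-25,0,0,0],
    [0,0,0,0]
  ],
  "grip": 45
}}

```text
clock: 46.4
position: [569.6, 35.6, 238.4]
ee_rot: [-0.472, 0.525, 0.466, 0.534]
contact_force: [1.1, -0.2, 0.5]
gripper_width: 45.0
```

Request:
{"name": "drive_tool", "arguments": {
  "motion": [
    [0,0,-25,0],
    [0,0,-35,0],
    [0,0,-35,0],
    [0,0,-20,0],
    [0,0,0,0],
    [0,0,0,0],
    [0,0,0,0]
  ]
}}

```text
clock: 46.98
position: [552.2, -78.6, 231.2]
ee_rot: [-0.469, 0.529, 0.468, 0.53]
contact_force: [-0.8, 0.7, -0.8]
gripper_width: 45.1
```

```bash
python3 - <<'E'
from h import *
im=snap('wrist','w17.png'); t=snap('top','t17.png'); s=snap('scene','s17.png')
o=np.zeros((400,800,3),np.uint8); o[:,:400]=cv2.resize(s[100:260,230:390],(400,400),interpolation=cv2.INTER_CUBIC); o[:,400:]=cv2.resize(t[115:225,245:355],(400,400),interpolation=cv2.INTER_CUBIC)
cv2.imwrite('pics/w17c.png',o[:,:,::-1]); q=arm.read_state(); print(q['clock'],q['position'],q['contact_force'])
E
```

```text
47.1333 [552.14002477 -77.86059198 230.58345125] [ 0.95521434  0.49089255 -0.04560896]
```

The viewer's limit is reached, so I'll do the final check numerically.

```bash
python3 - <<'E'
from h import *
def proj(n,P):
    c=arm.calibration(n); A=R.from_quat(c['attitude']).as_matrix(); q=(np.atleast_2d(P)-c['eye'])@A; q=q*[1,-1,-1]
    return cv2.projectPoints(q,np.zeros(3),np.zeros(3),np.array(c['K']),np.array(c['distortion']))[0][:,0]
ex=np.array([.993,-.118,0]);ey=np.array([.118,.993,0]);C=np.array([566.5,40,0])
for n,f in(('top','t17.png'),('scene','s17.png')):
    im=cv2.imread('pics/'+f)[:,:,::-1]; h=cv2.cvtColor(im,cv2.COLOR_RGB2HSV)
    for th in(0,1.1,1.3,1.4,1.5,1.57,1.65):
        P=[C+ex*104*np.cos(th)+ey*y+[0,0,45+104*np.sin(th)] for y in(-35,-17,0,17,35)]
        u=proj(n,P).round().astype(int); print(n,th,[h[b,a].tolist() for a,b in u])
im=cv2.imread('pics/t17.png')[:,:,::-1]
for nm,lo,hi,z in(('oat',(80,60,35),(105,255,255),116),('red',(0,150,60),(9,255,255),116),('jam',(45,80,50),(80,255,255),92)):
    for c in blobs(im,lo,hi,40):
        w=toz('top',c[:,0],z).astype(np.float32); m=w.mean(0)-C[:2]
        if np.linalg.norm(m)<90: r=cv2.minAreaRect(w); print(nm,'local',(np.array(r[0])-C[:2])@np.c_[ex[:2],ey[:2]],np.round(r[1],1))
E
```

```text
top 0 [[27, 40, 171], [23, 47, 172], [24, 42, 159], [21, 70, 76], [21, 70, 51]]
top 1.1 [[90, 7, 175], [96, 14, 179], [15, 25, 141], [84, 23, 55], [45, 14, 176]]
top 1.3 [[24, 42, 171], [39, 35, 176], [35, 21, 145], [14, 98, 65], [90, 6, 177]]
top 1.4 [[23, 49, 157], [23, 43, 165], [23, 49, 93], [30, 29, 156], [38, 26, 174]]
top 1.5 [[24, 47, 137], [28, 43, 148], [14, 107, 55], [21, 47, 168], [24, 48, 169]]
top 1.57 [[20, 45, 118], [23, 48, 132], [11, 115, 53], [20, 48, 159], [25, 42, 150]]
top 1.65 [[20, 50, 92], [24, 42, 116], [110, 13, 58], [26, 45, 136], [23, 50, 154]]
scene 0 [[15, 128, 146], [15, 124, 125], [39, 82, 93], [57, 82, 99], [17, 122, 123]]
scene 1.1 [[15, 121, 152], [14, 116, 101], [15, 119, 88], [15, 113, 88], [16, 119, 156]]
scene 1.3 [[16, 123, 155], [16, 129, 138], [16, 122, 96], [15, 123, 156], [15, 121, 156]]
scene 1.4 [[15, 127, 155], [15, 127, 141], [16, 124, 115], [15, 122, 153], [15, 121, 145]]
scene 1.5 [[14, 136, 118], [14, 126, 125], [13, 133, 113], [14, 126, 115], [12, 140, 104]]
scene 1.57 [[12, 134, 97], [11, 140, 95], [11, 140, 82], [12, 140, 91], [12, 134, 93]]
scene 1.65 [[13, 131, 64], [8, 143, 66], [11, 132, 62], [12, 132, 60], [12, 114, 65]]
oat local [-25.12384529 -28.83382542] [15.9 63.6]
```

The arm blocks the top view. I'll move aside and recheck.

Request:
{"name": "drive_tool", "arguments": {
  "motion": [
    [0,8,-30,0],
    [0,15,-38,0],
    [0,15,-38,0],
    [0,15,-38,0],
    [0,15,-38,0],
    [0,15,-38,0],
    [0,8,-25,0],
    [0,0,0,0],
    [0,0,0,0]
  ]
}}

```text
clock: 47.88
position: [431.2, -311.4, 230.3]
ee_rot: [-0.468, 0.53, 0.468, 0.53]
contact_force: [-0.2, -0.9, -0.2]
gripper_width: 44.9
```

```bash
python3 - <<'E'
from h import *
C=np.array([566.5,40]);E=np.array([[.993,.118],[-.118,.993]])
for n,f in(('top','t18.png'),):
    im=snap(n,f)
    for nm,lo,hi,z in(('oat',(80,60,30),(110,255,255),116),('red/fig/honey/sleeve',(0,140,50),(12,255,255),116),('sleeve149',(0,140,50),(12,255,255),149),('jam',(45,80,40),(80,255,255),92)):
        for c in blobs(im,lo,hi,30):
            w=toz(n,c[:,0],z).astype(np.float32); r=cv2.minAreaRect(w); m=(np.array(r[0])-C)@E
            if np.linalg.norm(m)<120: print(n,nm,m.round(1),np.round(r[1],1),round(r[2]))
h0=cv2.imread('pics/t1.png');h1=cv2.imread('pics/t18.png'); d=cv2.absdiff(h0,h1).max(2)
for nm,(x,y) in dict(bell=(545,147),marker=(462,320),scissors=(530,338),disp=(460,60),purple=(309,197)).items():
    x,y=int(x/1.25),int(y/1.25); print(nm,(d[y-10:y+10,x-20:x+20]>40).mean())
print(arm.read_state()['clock'])
E
```

```text
top oat [-33.7 -31.2] [60.5 42. ] 83
top red/fig/honey/sleeve [-29.1  32.5] [62.3 49.6] 84
top red/fig/honey/sleeve [25.6 12.2] [108.   59.3] 86
top sleeve149 [-32.7  30.1] [60.6 48.3] 84
top sleeve149 [20.6 10.3] [105.   57.7] 86
top jam [ 31.7 -35.6] [54.3 38.1] 75
bell 0.0
marker 0.74875
scissors 0.71375
disp 0.0
purple 0.0
47.9333
```

```bash
python3 -c "
from bench import arm
print(arm.job_done())"
```

```text
the job is handed in; nothing more can be done
None
```

I packed the crate and handed the job in at 47.9 s. Both jars stand at the back of the crate, and the two cartons from beside it stand at the front. The handle is up, and the arm had moved clear.

**Last checks**
- **Gifts:** With the handle still down, the wrist and top pictures showed all four standing side by side. After the handle went up, the top camera again found both cartons within about 4 mm of their planned places. The jam lid was partly hidden by the handle and the honey lid's outline merged with it, so I could not place either jar exactly at the end.
- **Handle:** The scene picture puts it between 1.57 and 1.65 rad. The edge of the jam lid hidden by the grip gives about 1.6 rad. I did not see it directly, because the picture limit was used up.
- **Other things:** The bell, the display cartons and the purple jar are unchanged in the top picture. The marker and scissors could not be compared. That part of the picture had changed, probably because the arm was over it; no move went near them and I felt no contact there.

**What went wrong:** On the first try the honey jar caught the crate's rim, because I had measured before the arm settled. That reading showed 84 N at the wrist, under the 120 N limit but possibly not the peak. The jar slipped and leaned in the grip, by my estimate 10–28°, against a toppling limit of about 34°. I set it back on the counter, regripped it and placed it gently.

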